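Close and latch a blade carrier under the inspection lamp

ROBOT

A 6-joint arm with a two-finger parallel gripper is mounted at the origin on the work surface. World frame = base frame: x ahead of the robot, y to its left, z up, the work surface at z = 0. Lengths are in m, angles in rad, forces in N, time in s.
With the tool pointing down it reaches from about 0.25 to 0.725 m from the base axis. Payload 4 kg.
Tool frame: the origin (TCP) lies between the finger pads; the fingertips stand 11 mm ahead of it and the grasp point (between the pads) lies 8 mm behind it (bot.tip_extent is the distance from the TCP to the fingertips, in m); z points along the fingers, y is the line along which they close (so a half turn about z gives the same grasp; the last joint's range is limited). The gripper opens to 85 mm and grips with 20 to 120 N. Pads are 22 mm wide; open, the fingers measure 114 mm over their backs; the gripper's body (76 mm by 85 mm) begins 54 mm behind the grasp point. The pads swing forward as they close: fully open they stand 13 mm farther back than shut.
Start: joints at [1.236, 0.241, 0.005, 1.335, 0, 1.571], TCP at [0.164, 0.472, 0.242] pointing down, gripper open.
Joint ranges: [-2.72, 2.72], [-1.05, 1.87], [-1.09, 1.28], [-1.99, 2.15], [-1.42, 1.44], [-3.14, 3.14]. Speed limits (rad/s): [2.79, 2.79, 3.14, 3.14, 3.14, 3.14].

INTERFACE

Orientations are given as a unit quaternion [x, y, z, w].
In Python, from workcell import bot gives the robot as it stands. The module is installed in compiled form; this text tells all that it offers.
- The arm moves only by the tool drive_tool, never from a script. Its argument "rows" is a list of rows, each an object of numbers: "dx", "dy", "dz": the shift along the tool's x, y, z in units of 50 mm (1.0 is 50 mm); "wx", "wy", "wz": the turn, a rotation vector about the tool's x, y, z in units of 5 degrees (1.0 is 5 degrees); "hand": the finger opening in mm, from 0 to 85.4. A call has 1 to 20 rows; each row is the pose to reach, as a shift and turn from the pose commanded when the call began, along the tool's axes at that moment; what a row does not reach only later rows make up. A row lasts 1/10 s, in which the tool goes at most 50 mm and 8.59 degrees, less where a joint would pass 70% of its speed; a pose out of reach is approached as far as the arm can. A call with a gripper value outside its range is refused whole. The fingers move at their own pace and stop on an object; the grip force is fixed at half the most. Time passes only in rows, so rows that repeat a pose let the fingers close. It gives the time, the measured TCP pose, the force, the opening and the grip force at its end, in the units of the state.
- bot.get_obs(): the state, without advancing time (a new reading comes with each control period).
- bot.camera(name): name is "side" or "top" or "wrist"; returns the picture (384x512x3 uint8, red, green, blue); there is no depth.
- bot.get_calibration(name): a dict with "vfov" (degrees; the focal length in pixels is half the picture's height over the tangent of half this angle, whatever the lens; pixels are square), "cx", "cy" (the principal point, pixels), "k1" (the pictures are not rectified: a ray, as slopes to the right and down, at radius r is drawn at 1 + k1 r^2 times it, then the intrinsics apply), "origin" and "rotation" of the camera in the world; the wrist camera has in their place "mount" (4x4, takes a point from camera to tool coordinates, whose origin is the TCP and whose axes are the flange's). Camera axes: x right, y up, looking along -z (the intrinsics and any distortion apply to the point x, -y, -z); pixel columns grow to the right and rows downward; lengths in m; the calibration is good to about 2 mm. A picture is of the moment at which its call begins: read the wrist's pose just before it. get_calibration takes no time and is no camera call.
- bot.job_done(): hands the job in; it is judged then, once.
Trained networks look in the newest picture that a camera, given by its name, has taken for a name from the list of things; names that differ only in an ending like _2 or _b are one class to them, and where a whole thing is asked for, a point or a joint stands for the part that bears it (a point fixed in the world has none). Each returns a list of dicts, best first, with "score" (0 to 1); they miss things now and then, are a little off and sometimes report something else, mostly with a low value. They report only what shows in the picture. A call takes as long as a camera call. They do not tell look-alikes from the thing itself.
- bot.look_for(camera, thing): "extent" ([centre column, centre row, width, height] in pixels, round what is visible of it).
- bot.outline_of(camera, thing): "region" (384x512 bool, what is visible of it) and "extent" ([centre column, centre row, width, height] in pixels, round what is visible of it).
The state is a dict: "clock": time; "joint_pos": joint angles; "joint_vel": joint speeds; "tau": joint torques, N m; "eef_pos": TCP position; "tool_rot": TCP orientation; "ft_force": force on the tool from outside, world axes, zero at the start; "ft_torque": the same for the moment, N m; "grip_width": finger opening in m; "grasp_force": force on a finger pad.
Only numpy, scipy, OpenCV 4.12 (cv2) and the standard library are available. Lean on these libraries where they do the work, as an engineer would, in place of code of your own. Each camera call takes 0.05 s, during which the arm holds its last target. There are 200 camera calls.

TASK

Close the hinged carrier over the blade lying in it: swing the upper shell down, work it sideways until its key drops into the notch and the two halves sit edge to edge, fully home, and only then slide the latch all the way across to lock it. Do not force the shell down: while its key is riding on the front edge press only lightly (under 40 N). Do not push against the lamp above it, and leave the blade and the other things on the bench where they are.

Things in the scene. Friction and masses are not known exactly. Their poses are not given: they have to be found in the camera images.
- case: Station fixed to the bench: steel plate 190 x 330 x 12 mm with the grey lower half of the carrier (110 mm in x, 200 mm in y, top edge at z = 0.060) and the blade in it. Origin: on the bench under the middle of the lower half. x points from the latch side to the hinge side, z up. The hinge axis runs along y at x = 0.055, z = 0.060. The front wall's outer face is at x = -0.055.
- shell (a joint): Hinge angle (rad) of the grey upper half, 110 x 200 mm, 36 mm deep: 0 is closed, edge to edge; 1.1 to 1.4 at the start, nearly upright. The hinge is stiff: the shell stays where it is left and takes 3 to 6 N at the tab. It also slides up to 14 mm either way along the hinge axis (side play, about 2 N).
- front_edge: The front wall of the grey lower half, 200 mm long in the case's y, 10 mm thick (x = -0.055 to -0.045), top edge at z = 0.060, with the notch in it; fixed to the case, same origin and axes as case. The key of the upper shell rides on its top edge until it finds the notch; this edge must not be pressed hard.
- notch (a point): Middle of the mouth of a notch 23 mm wide, 14 mm deep in the front wall (10 mm thick) of the lower half: (-0.050, -0.062, 0.060) in the case frame. A key 20 mm wide hangs 8 mm below the upper shell's front edge, roughly behind its tab. Unless the key is within 1.5 mm of the notch's middle it rides on the wall and the shell stops at 0.08 to 0.09 rad.
- tab (a point): Grip point of the upper shell's flat aluminium tab, 30 mm wide along the hinge axis, 10 mm thick, standing out 40 mm from the shell's front edge in its plane. The point is mid-width, 26 mm from that edge, 136 mm from the hinge axis and 7 mm to its outer side. The tab is screwed on up to 9 mm off the key's middle, either way, differently each time: the notch must be felt for.
- latch (a joint): Slide latch on the front of the lower half: position (m) along the case's +y, 0 open (0 to 0.006 at the start), 0.042 fully across. Its steel tongue then lies over an ear at the shell's front edge (16 mm wide, at y = 0.084). It slides with about 3 N. Tongue and ear collide if the shell is not fully home, or the latch is across before the shell comes down.
- latch_grip (a point): Middle of the latch's black grip: an upright post 24 mm wide in the case's y, 14 mm in x, from z = 0.072 to 0.118. This point is at (-0.085, 0.030 + latch position, 0.103) in the case frame. The bracket under the latch reaches from the front wall to x = -0.100, y = 0.008 to 0.110, top at z = 0.056.
- lamp: White lamp head over the carrier, fixed to it; origin and axes as case. Head: x = 0 to 0.085, y = -0.165 to 0.165, underside at z = 0.309, top 0.334; posts 20 x 14 mm at x = 0.075, y = -0.155 and 0.155. It stands over the open shell's tab, which can be reached only with the tool tilted, leaning back to the latch side.
- blade: Steel turbine blade, 125 x 36 x 22 mm, lying loose on the foam in the lower half, along the case's y. Origin under its middle. It stays where it is.
- core_a: White tapered ceramic core standing upright, 95 mm tall, 38 mm across the foot. Origin under its centre. Bystander.
- core_b: A second white tapered ceramic core like it. Origin under its centre. Bystander.
- bottle: White bottle, 60 mm across, 160 mm tall. Origin under its centre. Bystander.
- vblock: Steel V-block, 90 x 60 x 55 mm. Origin under its centre. Bystander.
- brush: Brush with a wooden handle lying flat, 180 mm long along its x. Origin under its middle. Bystander.
- ring_gauge: Flat steel disc gauge, 70 mm across, 22 mm tall. Origin under its centre. Bystander.
Mind the look-alikes: they are no part of the job. What is shaped like the blade but green or red is not meant.

How it is judged:
On the way:
1. the upper shell sits fully home on the lower half (hinge angle under 0.03 rad) while the latch is still open (under 0.015 m) (value of joint shell below 0.03 rad and value of joint latch below 0.015 m), for 0.2 s.
At the end, for the whole second after the job is handed in: The upper shell is closed (hinge angle under 0.03 rad), its key down in the notch, the latch is across by more than 36 of its 42 mm, the blade lies inside, and shell and latch are at rest (value of joint shell below 0.03 rad and value of joint latch above 0.036 m and z of blade in the frame of case below 0.045 m and velocity of joint shell below 0.05 rad/s and velocity of joint latch below 0.01 m/s); the robot touches nothing.
It fails at once if anything presses on the front wall of the lower half with more than 40 N (the shell is forced) (contact force between anything else and front_edge above 40 N).
It fails at once if the robot presses against the lamp with more than 15 N (contact force between any of the arm, the fingers and lamp above 15 N).
It fails at once if the blade is moved by more than 20 mm (distance of blade from where it was at the start of the episode above 0.02 m).
It fails at once if a bystander (core, bottle, V-block, brush, disc gauge) is moved by more than 30 mm (distance of any of core_a, core_b, bottle, vblock, brush, ring_gauge from where it was at the start of the episode above 0.03 m).
It also fails if it takes over 64 s, if anything falls off the work surface, if the arm or the gripper's body presses on something with over 40 N, if the wrist force passes 120 N, or if a joint passes its speed limit or range.

## Working session

There is one attempt and no reset: what is moved stays moved. The work goes in short steps, Python scripts to look and compute and a tool call to move; the robot and the scene stay as the last step left them, time stands still between calls to the robot, and variables do not carry over. Pictures are saved under pics/ and viewed, at most 10 in all, crops included, and the job is handed in when it is done.

Besides the shell and the picture viewer there is one more tool, called by a JSON object that holds its "op" and its "data". drive_tool: Moves the arm, as the interface text tells. Its arguments: {"type":"object","properties":{"rows":{"type":"array","items":{"type":"object","properties":{"dx":{"type":"number"},"dy":{"type":"number"},"dz":{"type":"number"},"wx":{"type":"number"},"wy":{"type":"number"},"wz":{"type":"number"},"hand":{"type":"number"}}}}},"required":["rows"]}

```bash
mkdir -p pics; cat > h.py <<'E'
import numpy as np, cv2
from workcell import bot
from scipy.spatial.transform import Rotation as R
def snap(c,fn=None):
    im=bot.camera(c)
    if fn: cv2.imwrite('pics/'+fn,im[:,:,::-1])
    return im
def cam(c):
    k=bot.get_calibration(c); f=192/np.tan(np.radians(k['vfov'])/2)
    if 'mount' in k:
        o=bot.get_obs(); T=np.eye(4); T[:3,:3]=R.from_quat(o['tool_rot']).as_matrix(); T[:3,3]=o['eef_pos']; T=T@np.array(k['mount'])
        O,M=T[:3,3],T[:3,:3]
    else:
        O=np.array(k['origin']); M=np.array(k['rotation']); M=M if M.shape==(3,3) else R.from_quat(M).as_matrix()
    return f,k['cx'],k['cy'],k['k1'],O,M
def proj(C,P):
    f,cx,cy,k1,O,M=C; p=(np.atleast_2d(P)-O)@M; s=np.c_[p[:,0],-p[:,1]]/(-p[:,2:]); s=s*(1+k1*(s**2).sum(1,keepdims=True)); return s*f+[cx,cy]
def ray(C,uv):
    f,cx,cy,k1,O,M=C; d=(np.array(uv,float)-[cx,cy])/f; s=d.copy()
    for _ in range(20): s=d/(1+k1*(s@s))
    return O,M@np.array([s[0],-s[1],-1])
def onz(C,uv,z):
    O,d=ray(C,uv); return O+d*(z-O[2])/d[2]
E
python3 - <<'E'
from h import *
ims=[]
for c in ['side','top']:
    im=snap(c,c+'0.png'); C=cam(c); print(c,[np.round(x,3) if not np.isscalar(x) else round(x,3) for x in C])
    for t in ['case','tab','latch_grip','lamp','blade','shell','bottle','vblock','core_a']:
        print(t,[(round(r['score'],2),np.round(r['extent']).astype(int).tolist()) for r in bot.look_for(c,t)[:3]])
print(bot.get_obs())
E
```

```text
side [np.float64(430.518), 255.779, 192.449, -0.084, array([ 0.26 , -0.765,  0.944]), array([[ 0.962,  0.199, -0.187],
       [-0.273,  0.717, -0.641],
       [ 0.007,  0.668,  0.744]])]
case [(0.93, [320, 171, 104, 184])]
tab []
latch_grip [(0.59, [274, 187, 16, 23])]
lamp [(0.88, [338, 171, 60, 177]), (0.23, [274, 188, 16, 22])]
blade [(0.89, [210, 226, 45, 34]), (0.72, [305, 205, 17, 35]), (0.7, [360, 297, 42, 41])]
shell [(0.93, [332, 187, 35, 87])]
bottle [(0.83, [173, 109, 20, 48]), (0.66, [226, 303, 73, 25])]
vblock [(0.63, [236, 363, 48, 42])]
core_a [(0.91, [274, 268, 21, 32]), (0.57, [299, 150, 11, 32]), (0.2, [173, 106, 21, 47])]
top [np.float64(376.384), 247.625, 187.496, -0.036, array([ 0.385, -0.   ,  1.139]), array([[ 0.026,  0.995, -0.096],
       [-1.   ,  0.026, -0.008],
       [-0.005,  0.096,  0.995]])]
case [(0.65, [286, 132, 153, 117]), (0.55, [279, 128, 69, 23])]
tab [(0.41, [309, 135, 16, 3]), (0.37, [396, 251, 27, 31])]
latch_grip [(0.5, [258, 171, 15, 16])]
lamp [(0.58, [286, 108, 153, 72]), (0.28, [257, 170, 10, 15])]
blade [(0.96, [276, 152, 45, 15]), (0.7
[... 247 characters left out ...]
]
{'clock': 1.0, 'joint_pos': array([ 1.23602920e+00,  2.40606685e-01,  4.99606538e-03,  1.33519323e+00,
       -9.40528510e-06,  1.57079267e+00]), 'joint_vel': array([ 0.00035244,  0.00146684, -0.00019324, -0.00058914, -0.00104061,
        0.00056584]), 'tau': array([-5.13574105e-04, -3.72212005e+01,  2.52698761e+01,  1.12370741e-03,
       -1.11028089e-05, -4.66133585e-06]), 'eef_pos': array([0.16427732, 0.47224281, 0.24230162]), 'tool_rot': array([ 1.66601251e-01,  9.86024352e-01, -4.49094206e-06,  4.01048131e-06]), 'ft_force': array([-1.33576569,  1.00337802, -0.06725566]), 'ft_torque': array([-0.04113216, -0.03327783, -0.04429187]), 'grasp_force': 0.0, 'grip_width': 0.08534685098507931}
```

View pics/side0.png

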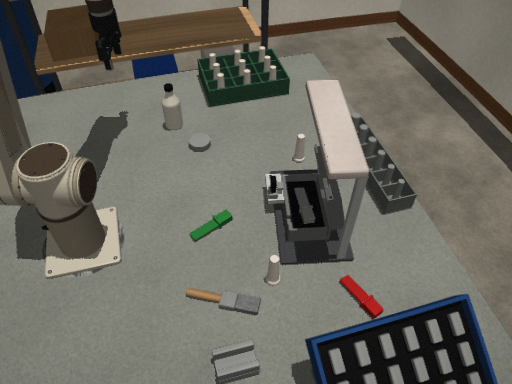

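View pics/top0.png

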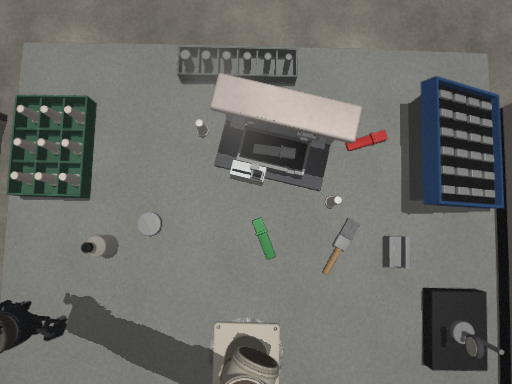

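The side view shows the carrier under the lamp, latch grip at (274,187). In the top view the plate spans about (215,118)–(330,190), latch at (250,171), tab near (309,135). I'll zoom in on both to fit the pose.

```bash
python3 - <<'E'
import cv2,numpy as np
t=cv2.imread('pics/top0.png')[70:195,205:370]; s=cv2.imread('pics/side0.png')[75:265,250:380]
t=cv2.resize(t,None,fx=4.8,fy=4.8,interpolation=cv2.INTER_CUBIC); s=cv2.resize(s,None,fx=3.1,fy=3.1,interpolation=cv2.INTER_CUBIC)
g=lambda a:(255*(a/255.)**.6).astype('uint8')
cv2.imwrite('pics/tz.png',g(t));cv2.imwrite('pics/sz.png',g(s));print(t.shape,s.shape)
E
```

```text
(600, 792, 3) (589, 403, 3)
```

View pics/tz.png

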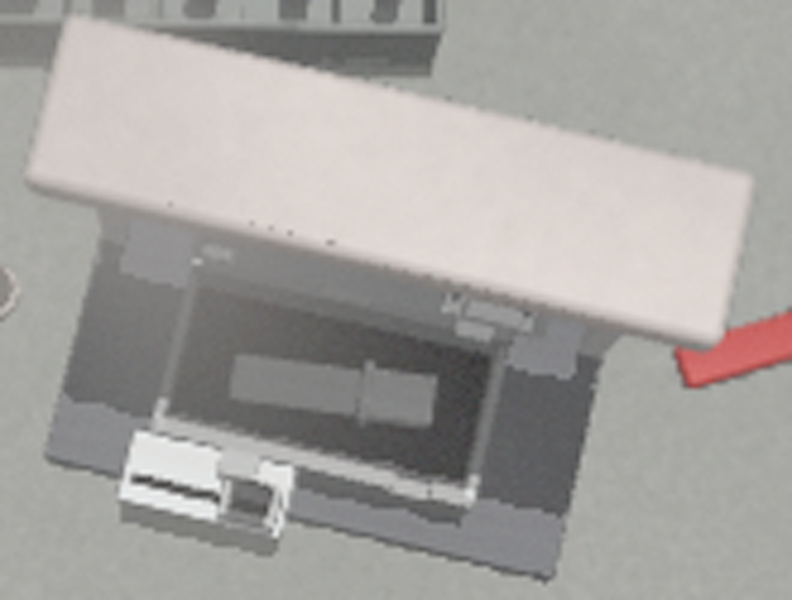

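View pics/sz.png

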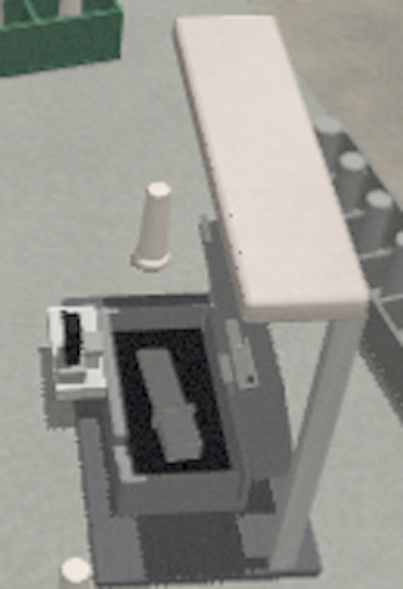

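Plate, lower half, lamp and blade show clearly in both. In the top crop the lower-half front corners are near (157,422) and (475,500), and the lamp corners near (70,18) and (752,178). The tab and key are near (490,310) in the top crop and (240,350) in the side crop. Next I'll fit the case pose.

```bash
python3 - <<'E'
from h import *
from scipy.optimize import least_squares
Ct,Cs=cam('top'),cam('side')
T=lambda u,v:(u/4.8+205,v/4.8+70); S=lambda u,v:(u/3.1+250,v/3.1+75)
tp=[((70,18),(.085,.165,.332)),((28,182),(0,.165,.332)),((752,178),(.085,-.165,.332)),((718,345),(0,-.165,.325)),((157,425),(-.055,.1,.06)),((475,503),(-.055,-.1,.06))]
sp=[((175,18),(0,.165,.332)),((272,17),(.085,.165,.332)),((364,292),(.085,-.165,.332)),((247,305),(0,-.165,.332)),((118,480),(-.055,-.1,.06)),((248,485),(.055,-.1,.06))]
tpl=[(45,460),(550,578)]; spl=[(97,583)]; spr=[(320,573)]
def W(p,P): c,s=np.cos(p[2]),np.sin(p[2]); P=np.atleast_2d(P); return np.c_[p[0]+c*P[:,0]-s*P[:,1],p[1]+s*P[:,0]+c*P[:,1],P[:,2]]
def f(p):
    a=proj(Ct,W(p,[q[1] for q in tp]))-[T(*q[0]) for q in tp]
    b=proj(Cs,W(p,[q[1] for q in sp]))-[S(*q[0]) for q in sp]
    c=proj(Ct,W(p,[(p[3],.165,.006),(p[3],-.165,.006)]))-[T(*q) for q in tpl]
    d=proj(Cs,W(p,[(p[3],-.165,.006),(p[3]+.19,-.165,.006)]))-[S(*q) for q in spl+spr]
    return np.r_[a,b,c,d].ravel()
r=least_squares(f,[.5,-.07,-.2,-.095],loss='soft_l1'); print(r.x.round(4)); print(f(r.x).reshape(-1,2).round(1).tolist())
p=r.x; np.save('case.npy',p)
# where would tab appear
for th in (1.1,1.2,1.3,1.4):
  for d in (.11,.15):
    for y in (-.05,-.07,-.09):
      for n in (0.012,0.002)[:1]:
        P=W(p,[(.055-d*np.cos(th)+n*np.sin(th),y,.06+d*np.sin(th)+n*np.cos(th))])
        u=proj(Ct,P)[0];v=proj(Cs,P)[0]
        print(th,d,y,((u-[205,70])*4.8).round().astype(int),((v-[250,75])*3.1).round().astype(int))
for l in (0,.006):
  P=W(p,[(-.085,.03+l,.118)]);print('latch',l,((proj(Ct,P)[0]-[205,70])*4.8).round(),((proj(Cs,P)[0]-[250,75])*3.1).round())
E
```

```text
[ 0.6022 -0.066  -0.2132 -0.0792]
[[-0.8, -1.9], [-1.5, -0.0], [2.0, -1.1], [0.3, 1.5], [-1.4, 1.1], [-0.5, 1.0], [-1.5, -0.8], [0.4, -1.2], [2.4, 2.6], [-1.4, -0.0], [0.5, 0.8], [0.9, -2.9], [-0.1, -0.6], [0.5, 0.4], [-0.7, 1.1], [0.5, 0.3]]
1.1 0.11 -0.05 [440 338] [209 349]
1.1 0.11 -0.07 [475 347] [213 368]
1.1 0.11 -0.09 [511 355] [217 387]
1.1 0.15 -0.05 [440 356] [191 319]
1.1 0.15 -0.07 [477 365] [195 338]
1.1 0.15 -0.09 [514 374] [199 358]
1.2 0.11 -0.05 [445 319] [223 346]
1.2 0.11 -0.07 [480 327] [227 365]
1.2 0.11 -0.09 [516 336] [231 384]
1.2 0.15 -0.05 [447 328] [210 314]
1.2 0.15 -0.07 [484 337] [214 333]
1.2 0.15 -0.09 [521 346] [218 352]
1.3 0.11 -0.05 [450 299] [236 343]
1.3 0.11 -0.07 [485 307] [241 362]
1.3 0.11 -0.09 [521 316] [245 381]
1.3 0.15 -0.05 [455 300] [229 310]
1.3 0.15 -0.07 [492 309] [234 329]
1.3 0.15 -0.09 [529 318] [238 348]
1.4 0.11 -0.05 [454 279] [250 342]
1.4 0.11 -0.07 [490 288] [255 361]
1.4 0.11 -0.09 [526 296] [259 380]
1.4 0.15 -0.05 [461 273] [248 307]
1.4 0.15 -0.07 [498 281] [253 326]
1.4 0.15 -0.09 [536 290] [258 346]
latch 0 [253. 492.] [ 72. 322.]
latch 0.006 [243. 490.] [ 71. 317.]
```

```bash
cat >> h.py <<'E'
p=np.load('case.npy')
cz=R.from_euler('z',p[2])
def W(P): return cz.apply(np.atleast_2d(P))+[p[0],p[1],0]
def Cc(P): return cz.inv().apply(np.atleast_2d(P)-[p[0],p[1],0])
def rot(phi): s,c=np.sin(phi),np.cos(phi); return cz*R.from_matrix(np.array([[-c,0,s],[0,1,0],[-s,0,-c]]))
def tabp(th,y,r=.136,n=.007): return np.array([.055-r*np.cos(th)+n*np.sin(th),y,.06+r*np.sin(th)+n*np.cos(th)])
def st():
    o=bot.get_obs(); r=R.from_quat(o['tool_rot']); zc=cz.inv().apply(r.apply([0,0,1]))
    print('t',round(o['clock'],2),'tcp_case',Cc(o['eef_pos'])[0].round(4),'phi',round(np.degrees(np.arctan2(zc[0],-zc[2])),1),'F_case',cz.inv().apply(o['ft_force']).round(1),'q',o['joint_pos'].round(2),'w',round(o['grip_width'],4),o['grasp_force'])
    return o,r
def goto(Pc,phi,o=None):
    o,r=st() if o is None else o
    d=r.inv().apply(W(Pc)[0]-o['eef_pos'])/.05; w=(r.inv()*rot(phi)).as_rotvec()/np.radians(5)
    print('d',d.round(3),'w',w.round(3))
E
python3 - <<'E'
from h import *
phi=np.radians(45); g=tabp(1.3,-.07); z=np.array([np.sin(phi),0,-np.cos(phi)])
print(g,W(g)); goto(g-z*.12,phi)
E
```

```text
[ 0.02536507 -0.07        0.19291641] [[ 0.61215182 -0.13977605  0.19291641]]
t 1.0 tcp_case [-0.5419  0.4334  0.2423] phi 0.0 F_case [-1.5  0.7 -0.1] q [ 1.24  0.24  0.    1.34 -0.    1.57] w 0.0853 0.0
d [-10.797  -8.824  -0.709] w [-0.547 -8.989 -1.32 ]
```

{"op": "drive_tool", "data": {"rows": [{"dx": -5,"dy": -4,"dz": -0.7,"wz": -1},{"dx": -5,"dy": -4,"dz": -0.7,"wz": -1},{"dx": -5,"dy": -4,"dz": -0.7,"wz": -1},{"dx": -5,"dy": -4,"dz": -0.7,"wz": -1},{"dx": -10.8,"dy": -8.82,"dz": -0.7,"wx": -0.55,"wy": -9,"wz": -1.32},{"dx": -10.8,"dy": -8.82,"dz": -0.7,"wx": -0.55,"wy": -9,"wz": -1.32},{"dx": -10.8,"dy": -8.82,"dz": -0.7,"wx": -0.55,"wy": -9,"wz": -1.32},{"dx": -10.8,"dy": -8.82,"dz": -0.7,"wx": -0.55,"wy": -9,"wz": -1.32},{"dx": -10.8,"dy": -8.82,"dz": -0.7,"wx": -0.55,"wy": -9,"wz": -1.32},{"dx": -10.8,"dy": -8.82,"dz": -0.7,"wx": -0.55,"wy": -9,"wz": -1.32},{"dx": -10.8,"dy": -8.82,"dz": -0.7,"wx": -0.55,"wy": -9,"wz": -1.32},{"dx": -10.8,"dy": -8.82,"dz": -0.7,"wx": -0.55,"wy": -9,"wz": -1.32},{"dx": -10.8,"dy": -8.82,"dz": -0.7,"wx": -0.55,"wy": -9,"wz": -1.32},{"dx": -10.8,"dy": -8.82,"dz": -0.7,"wx": -0.55,"wy": -9,"wz": -1.32},{"dx": -10.8,"dy": -8.82,"dz": -0.7,"wx": -0.55,"wy": -9,"wz": -1.32},{"dx": -10.8,"dy": -8.82,"dz": -0.7,"wx": -0.55,"wy": -9,"wz": -1.32},{"dx": -10.8,"dy": -8.82,"dz": -0.7,"wx": -0.55,"wy": -9,"wz": -1.32},{"dx": -10.8,"dy": -8.82,"dz": -0.7,"wx": -0.55,"wy": -9,"wz": -1.32}]}}

```text
invalid input at $.rows[0]: expected keys dx, dy, dz, wx, wy, wz, hand
```

```bash
python3 - <<'E'
from h import *
st(); C=cam('wrist'); im=snap('wrist')
for t in ['tab','latch_grip','shell']: print(t,[(round(r['score'],2),np.round(r['extent'],1).tolist()) for r in bot.look_for('wrist',t)[:2]])
im=cv2.convertScaleAbs(im[:,:,::-1].copy(),alpha=1.4)
for th,c in ((1.2,(0,0,255)),(1.3,(0,255,0)),(1.4,(255,0,0))):
  for P in [tabp(th,y,r,.012) for y in (-.085,-.055) for r in (.11,.15)]: cv2.circle(im,tuple(proj(C,W(P))[0].astype(int).tolist()),2,c,-1)
for P in [(-.055,-.1,.06),(-.055,.1,.06),(-.055,-.0735,.06),(-.055,-.0505,.06),(-.085,.03,.118),(0,-.165,.309)]: cv2.circle(im,tuple(proj(C,W(P))[0].astype(int).tolist()),3,(0,255,255),-1); print(P,proj(C,W(P))[0])
cv2.imwrite('pics/w1.png',cv2.resize(im,None,fx=1.5,fy=1.5))
E
```

```text
t 1.0 tcp_case [-0.5419  0.4334  0.2423] phi 0.0 F_case [-1.5  0.7 -0.1] q [ 1.24  0.24  0.    1.34 -0.    1.57] w 0.0853 0.0
tab []
latch_grip []
shell []
(-0.055, -0.1, 0.06) [-28.48041611 499.46096433]
(-0.055, 0.1, 0.06) [ 87.64486223 492.48007052]
(-0.055, -0.0735, 0.06) [-13.48650304 498.63926355]
(-0.055, -0.0505, 0.06) [-3.71469605e-01  4.97900547e+02]
(-0.085, 0.03, 0.118) [ 12.45647461 531.60736707]
(0, -0.165, 0.309) [-269.1480712   827.00121546]
```

View pics/w1.png

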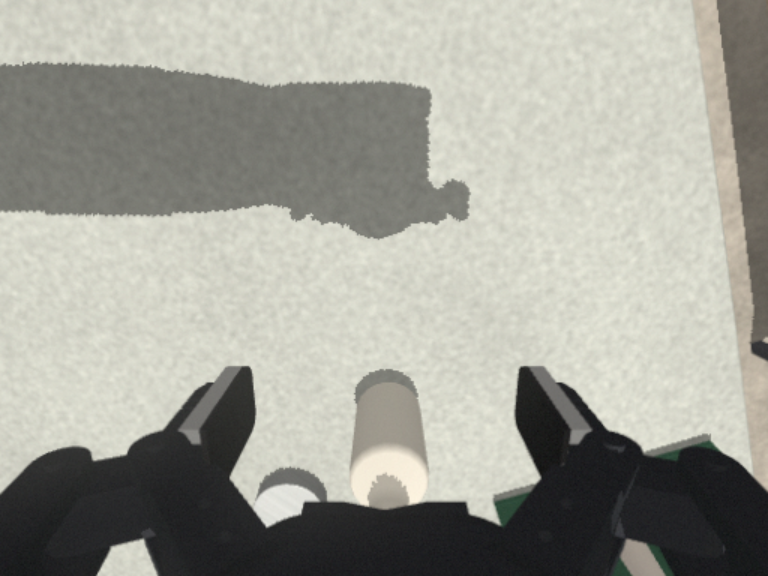

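The call was refused because every key is required. The wrist view shows only the bottle, below the gripper at about (390,470). I'll resend with full rows.

{"op": "drive_tool", "data": {"rows": [{"dx": -1,"dy": -0.8,"dz": -1,"wx": 0,"wy": 0,"wz": 0,"hand": 85},{"dx": -5,"dy": -4,"dz": -1,"wx": 0,"wy": 0,"wz": -1,"hand": 85},{"dx": -5,"dy": -4,"dz": -1,"wx": 0,"wy": 0,"wz": -1,"hand": 85},{"dx": -5,"dy": -4,"dz": -1,"wx": 0,"wy": 0,"wz": -1,"hand": 85},{"dx": -5,"dy": -4,"dz": -1,"wx": 0,"wy": 0,"wz": -1,"hand": 85},{"dx": -10.8,"dy": -8.82,"dz": -0.7,"wx": -0.55,"wy": -9,"wz": -1.32,"hand": 85},{"dx": -10.8,"dy": -8.82,"dz": -0.7,"wx": -0.55,"wy": -9,"wz": -1.32,"hand": 85},{"dx": -10.8,"dy": -8.82,"dz": -0.7,"wx": -0.55,"wy": -9,"wz": -1.32,"hand": 85},{"dx": -10.8,"dy": -8.82,"dz": -0.7,"wx": -0.55,"wy": -9,"wz": -1.32,"hand": 85},{"dx": -10.8,"dy": -8.82,"dz": -0.7,"wx": -0.55,"wy": -9,"wz": -1.32,"hand": 85},{"dx": -10.8,"dy": -8.82,"dz": -0.7,"wx": -0.55,"wy": -9,"wz": -1.32,"hand": 85},{"dx": -10.8,"dy": -8.82,"dz": -0.7,"wx": -0.55,"wy": -9,"wz": -1.32,"hand": 85},{"dx": -10.8,"dy": -8.82,"dz": -0.7,"wx": -0.55,"wy": -9,"wz": -1.32,"hand": 85},{"dx": -10.8,"dy": -8.82,"dz": -0.7,"wx": -0.55,"wy": -9,"wz": -1.32,"hand": 85},{"dx": -10.8,"dy": -8.82,"dz": -0.7,"wx": -0.55,"wy": -9,"wz": -1.32,"hand": 85},{"dx": -10.8,"dy": -8.82,"dz": -0.7,"wx": -0.55,"wy": -9,"wz": -1.32,"hand": 85},{"dx": -10.8,"dy": -8.82,"dz": -0.7,"wx": -0.55,"wy": -9,"wz": -1.32,"hand": 85},{"dx": -10.8,"dy": -8.82,"dz": -0.7,"wx": -0.55,"wy": -9,"wz": -1.32,"hand": 85},{"dx": -10.8,"dy": -8.82,"dz": -0.7,"wx": -0.55,"wy": -9,"wz": -1.32,"hand": 85},{"dx": -10.8,"dy": -8.82,"dz": -0.7,"wx": -0.55,"wy": -9,"wz": -1.32,"hand": 85}]}}

```text
clock: 3.2
eef_pos: [0.5293, -0.1204, 0.2775]
tool_rot: [0.097, 0.918, -0.04, 0.381]
ft_force: [-1.5, -0.3, -0.2]
grip_width: 0.0852
grasp_force: 0.0
```

```bash
python3 - <<'E'
from h import *
st(); C=cam('wrist'); im=snap('wrist','w2raw.png'); np.save('w2cam.npy',np.array(C,dtype=object),allow_pickle=True)
for t in ['tab','latch_grip','shell']: print(t,[(round(r['score'],2),np.round(r['extent'],1).tolist()) for r in bot.look_for('wrist',t)[:2]])
im=cv2.convertScaleAbs(im[:,:,::-1].copy(),alpha=1.4)
for th,c in ((1.2,(0,0,255)),(1.3,(0,255,0)),(1.4,(255,0,0))):
  for P in [tabp(th,y,r,.002) for y in (-.085,-.055) for r in (.11,.15)]: cv2.circle(im,tuple(proj(C,W(P))[0].astype(int).tolist()),2,c,-1)
for P in [(-.055,-.1,.06),(-.055,.1,.06),(-.055,-.0735,.06),(-.055,-.0505,.06),(-.085,.03,.118),(0,-.165,.309)]: cv2.circle(im,tuple(proj(C,W(P))[0].astype(int).tolist()),2,(0,255,255),-1); print(P,proj(C,W(P))[0])
cv2.imwrite('pics/w2.png',cv2.resize(im,None,fx=1.5,fy=1.5))
E
```

```text
t 3.2 tcp_case [-0.0598 -0.0686  0.2775] phi 45.1 F_case [-1.4 -0.6 -0.2] q [-0.23 -0.18 -0.65  0.31  0.01 -0.01] w 0.0852 0.0
tab [(0.88, [253.6, 189.7, 56.3, 38.6])]
latch_grip [(0.74, [397.9, 14.9, 45.2, 26.5])]
shell [(0.79, [323.5, 156.9, 216.0, 107.4])]
(-0.055, -0.1, 0.06) [219.47026673  11.25207763]
(-0.055, 0.1, 0.06) [450.85802091  12.65360614]
(-0.055, -0.0735, 0.06) [250.33086412  11.26184588]
(-0.055, -0.0505, 0.06) [277.10743902  11.31408778]
(-0.085, 0.03, 0.118) [401.23507006  17.51166064]
(0, -0.165, 0.309) [101.91234643 335.77311855]
```

View pics/w2.png

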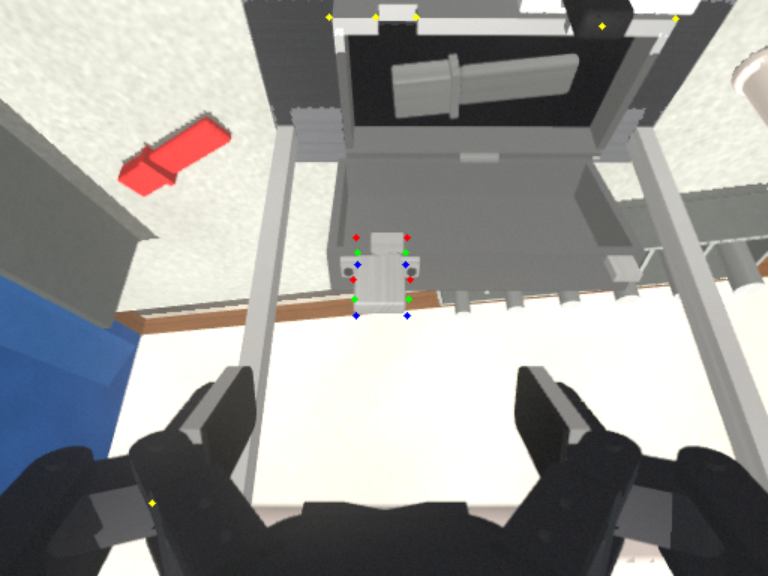

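The tab is centred at (380,285), which matches my model at θ≈1.3, y≈-0.070. The key is at (388,243), about 4.5 mm to the +y side of the tab. The notch at (398,12) also agrees with the pose. I'll approach and grip.

```bash
python3 - <<'E'
from h import *
phi=np.radians(45); z=np.array([np.sin(phi),0,-np.cos(phi)]); goto(tabp(1.3,-.07,.140)+z*.008,phi)
E
```

```text
t 3.4 tcp_case [-0.0594 -0.0693  0.2775] phi 45.1 F_case [ 0.2 -0.4  0.5] q [-0.23 -0.18 -0.65  0.31  0.01 -0.01] w 0.0851 0.0
d [-0.039 -0.016  2.486] w [0.009 0.016 0.007]
```

{"op": "drive_tool", "data": {"rows": [{"dx": -0.04,"dy": 0,"dz": 0.7,"wx": 0,"wy": 0,"wz": 0,"hand": 85},{"dx": -0.04,"dy": 0,"dz": 1.4,"wx": 0,"wy": 0,"wz": 0,"hand": 85},{"dx": -0.04,"dy": 0,"dz": 2,"wx": 0,"wy": 0,"wz": 0,"hand": 85},{"dx": -0.04,"dy": -0.02,"dz": 2.48,"wx": 0,"wy": 0,"wz": 0,"hand": 80},{"dx": -0.04,"dy": -0.02,"dz": 2.48,"wx": 0,"wy": 0,"wz": 0,"hand": 60},{"dx": -0.04,"dy": -0.02,"dz": 2.48,"wx": 0,"wy": 0,"wz": 0,"hand": 40},{"dx": -0.04,"dy": -0.02,"dz": 2.48,"wx": 0,"wy": 0,"wz": 0,"hand": 20},{"dx": -0.04,"dy": -0.02,"dz": 2.48,"wx": 0,"wy": 0,"wz": 0,"hand": 20},{"dx": -0.04,"dy": -0.02,"dz": 2.48,"wx": 0,"wy": 0,"wz": 0,"hand": 20},{"dx": -0.04,"dy": -0.02,"dz": 2.48,"wx": 0,"wy": 0,"wz": 0,"hand": 20}]}}

```text
clock: 4.4
eef_pos: [0.6165, -0.1418, 0.1926]
tool_rot: [0.098, 0.918, -0.041, 0.382]
ft_force: [-2.8, -1.5, 3.7]
grip_width: 0.0289
grasp_force: 60.2
```

```bash
python3 - <<'E'
from h import *
o=st(); phi=np.radians(45); z=np.array([np.sin(phi),0,-np.cos(phi)])
for th in (1.3,1.1,.9,.7,.5,.35,.25): 
  print(th); goto(tabp(th,-.07,.140)+z*.008-tabp(1.3,-.07,.140)-z*.008+Cc(o[0]['eef_pos'])[0],phi,o)
E
```

```text
t 4.4 tcp_case [ 0.03   -0.0711  0.1926] phi 45.2 F_case [-2.4 -2.   3.7] q [-0.23  0.12 -0.62  0.04  0.01 -0.01] w 0.0289 60.21714448928833
1.3
d [0. 0. 0.] w [-0.004  0.039 -0.003]
1.1
d [ 0.5   -0.    -0.252] w [-0.004  0.039 -0.003]
0.9
d [ 1.039 -0.    -0.401] w [-0.004  0.039 -0.003]
0.7
d [ 1.598e+00 -1.000e-03 -4.390e-01] w [-0.004  0.039 -0.003]
0.5
d [ 2.153e+00 -1.000e-03 -3.650e-01] w [-0.004  0.039 -0.003]
0.35
d [ 2.553e+00 -1.000e-03 -2.380e-01] w [-0.004  0.039 -0.003]
0.25
d [ 2.808e+00 -1.000e-03 -1.210e-01] w [-0.004  0.039 -0.003]
```

{"op": "drive_tool", "data": {"rows": [{"dx": 0.12,"dy": 0,"dz": -0.07,"wx": 0,"wy": -0.2,"wz": 0,"hand": 20},{"dx": 0.25,"dy": 0,"dz": -0.14,"wx": 0,"wy": -0.4,"wz": 0,"hand": 20},{"dx": 0.37,"dy": 0,"dz": -0.2,"wx": 0,"wy": -0.6,"wz": 0,"hand": 20},{"dx": 0.5,"dy": 0,"dz": -0.25,"wx": 0,"wy": -0.8,"wz": 0,"hand": 20}]}}

```text
clock: 4.8
eef_pos: [0.5931, -0.1365, 0.1857]
tool_rot: [0.097, 0.903, -0.045, 0.417]
ft_force: [8.8, -2.6, -2.5]
grip_width: 0.0287
grasp_force: 59.9
```

```bash
python3 - <<'E'
from h import *
o=st(); print(o[0]['ft_torque'])
E
```

```text
t 4.8 tcp_case [ 0.006  -0.0708  0.1857] phi 49.5 F_case [ 9.1 -0.6 -2.5] q [-0.23  0.09 -0.76 -0.15  0.02 -0.01] w 0.0287 59.94751989841461
[-0.2794302  -0.52960507 -0.11649861]
```

```bash
cat >> h.py <<'E'
def arc(th,phid,y,o,gr=None):
    # gr: (r,n) of grasp point in shell
    phi=np.radians(phid); z=np.array([np.sin(phi),0,-np.cos(phi)]); print(th,phid,end=' '); goto(tabp(th,y,*gr)+z*.008,phi,o)
def grp(tcp,phid,th):
    phi=np.radians(phid); g=np.array(tcp)-.008*np.array([np.sin(phi),0,-np.cos(phi)]); v=np.array([.055-g[0],g[2]-.06])
    # v = r(cos,sin)+n(-sin,cos)
    return v@[np.cos(th),np.sin(th)], v@[-np.sin(th),np.cos(th)]
E
python3 - <<'E'
from h import *
g=grp([.03,-.0711,.1926],45.2,1.3); print(g, grp([.006,-.0708,.1857],49.5,1.1))
o=st()
for th,ph in ((1.0,51),(.9,53),(.8,54.5),(.7,56),(.6,57.5),(.5,59),(.4,60),(.3,60),(.22,60)): arc(th,ph,-.071,o,g)
E
```

```text
(np.float64(0.1414054093146161), np.float64(0.007419599115804871)) (np.float64(0.14164065572841125), np.float64(0.010283133601085629))
t 4.8 tcp_case [ 0.006  -0.0708  0.1857] phi 49.5 F_case [ 9.1 -0.6 -2.5] q [-0.23  0.09 -0.76 -0.15  0.02 -0.01] w 0.0287 59.94751989841461
1.0 51 d [ 0.311 -0.003 -0.128] w [ 0.002 -0.293  0.002]
0.9 53 d [ 0.576 -0.003 -0.211] w [ 0.002 -0.693  0.002]
0.8 54.5 d [ 0.85  -0.003 -0.266] w [ 0.002 -0.993  0.002]
0.7 56 d [ 1.127 -0.003 -0.294] w [ 0.002 -1.293  0.002]
0.6 57.5 d [ 1.406 -0.003 -0.293] w [ 0.002 -1.593  0.002]
0.5 59 d [ 1.684 -0.003 -0.264] w [ 0.002 -1.893  0.002]
0.4 60 d [ 1.958 -0.003 -0.208] w [ 2.000e-03 -2.093e+00  2.000e-03]
0.3 60 d [ 2.228 -0.003 -0.123] w [ 2.000e-03 -2.093e+00  2.000e-03]
0.22 60 d [ 2.438 -0.003 -0.036] w [ 2.000e-03 -2.093e+00  2.000e-03]
```

{"op": "drive_tool", "data": {"rows": [{"dx": 0.15,"dy": 0,"dz": -0.06,"wx": 0,"wy": -0.15,"wz": 0,"hand": 20},{"dx": 0.31,"dy": 0,"dz": -0.13,"wx": 0,"wy": -0.3,"wz": 0,"hand": 20},{"dx": 0.44,"dy": 0,"dz": -0.17,"wx": 0,"wy": -0.5,"wz": 0,"hand": 20},{"dx": 0.58,"dy": 0,"dz": -0.21,"wx": 0,"wy": -0.7,"wz": 0,"hand": 20},{"dx": 0.71,"dy": 0,"dz": -0.24,"wx": 0,"wy": -0.85,"wz": 0,"hand": 20},{"dx": 0.85,"dy": 0,"dz": -0.27,"wx": 0,"wy": -1,"wz": 0,"hand": 20},{"dx": 0.99,"dy": 0,"dz": -0.28,"wx": 0,"wy": -1.15,"wz": 0,"hand": 20},{"dx": 1.13,"dy": 0,"dz": -0.29,"wx": 0,"wy": -1.3,"wz": 0,"hand": 20}]}}

```text
clock: 5.6
eef_pos: [0.5479, -0.1269, 0.1547]
tool_rot: [0.094, 0.877, -0.05, 0.469]
ft_force: [6.6, -1.1, 1.6]
grip_width: 0.0284
grasp_force: 60.6
```

```bash
python3 - <<'E'
from h import *
o=st(); print(o[0]['ft_torque'])
g=(.1414,.0085)
for th,ph in ((.6,57.5),(.5,59),(.4,60),(.3,60),(.22,60),(.16,60)): arc(th,ph,-.071,o,g)
E
```

```text
t 5.6 tcp_case [-0.0401 -0.071   0.1547] phi 56.3 F_case [6.7 0.4 1.6] q [-0.24  0.14 -1.02 -0.57  0.02 -0.01] w 0.0284 60.63276171684265
[-0.20276113 -1.02175454 -0.08403723]
0.6 57.5 d [ 0.314 -0.    -0.032] w [-0.002 -0.233  0.001]
0.5 59 d [ 0.592 -0.    -0.038] w [-0.002 -0.533  0.001]
0.4 60 d [ 0.872 -0.    -0.017] w [-0.002 -0.733  0.001]
0.3 60 d [ 1.151 -0.     0.033] w [-0.002 -0.733  0.001]
0.22 60 d [ 1.369 -0.     0.093] w [-0.002 -0.733  0.001]
0.16 60 d [ 1.53 -0.    0.15] w [-0.002 -0.733  0.001]
```

```bash
python3 - <<'E'
from h import *
o=st()
g=(.1414,.0085)
for th,ph in ((.62,54),(.54,51),(.46,48),(.38,45),(.3,42),(.22,39),(.16,36)): arc(th,ph,-.071,o,g)
E
```

```text
t 5.6 tcp_case [-0.0401 -0.071   0.1547] phi 56.3 F_case [6.7 0.4 1.6] q [-0.24  0.14 -1.02 -0.57  0.02 -0.01] w 0.0284 60.63276171684265
0.62 54 d [ 0.267 -0.    -0.027] w [-0.002  0.467  0.001]
0.54 51 d [ 0.501 -0.    -0.04 ] w [-2.000e-03  1.067e+00  1.000e-03]
0.46 48 d [ 0.736 -0.    -0.034] w [-2.000e-03  1.667e+00  1.000e-03]
0.38 45 d [ 0.97  -0.    -0.012] w [-2.000e-03  2.267e+00  1.000e-03]
0.3 42 d [ 1.201 -0.     0.029] w [-2.000e-03  2.867e+00  1.000e-03]
0.22 39 d [ 1.427 -0.     0.086] w [-2.000e-03  3.467e+00  1.000e-03]
0.16 36 d [ 1.595 -0.     0.14 ] w [-2.000e-03  4.067e+00  1.000e-03]
```

{"op": "drive_tool", "data": {"rows": [{"dx": 0.13,"dy": 0,"dz": -0.02,"wx": 0,"wy": 0.25,"wz": 0,"hand": 20},{"dx": 0.27,"dy": 0,"dz": -0.03,"wx": 0,"wy": 0.5,"wz": 0,"hand": 20},{"dx": 0.38,"dy": 0,"dz": -0.04,"wx": 0,"wy": 0.8,"wz": 0,"hand": 20},{"dx": 0.5,"dy": 0,"dz": -0.04,"wx": 0,"wy": 1.1,"wz": 0,"hand": 20},{"dx": 0.62,"dy": 0,"dz": -0.04,"wx": 0,"wy": 1.4,"wz": 0,"hand": 20},{"dx": 0.74,"dy": 0,"dz": -0.03,"wx": 0,"wy": 1.7,"wz": 0,"hand": 20},{"dx": 0.85,"dy": 0,"dz": -0.02,"wx": 0,"wy": 2,"wz": 0,"hand": 20},{"dx": 0.97,"dy": 0,"dz": -0.01,"wx": 0,"wy": 2.3,"wz": 0,"hand": 20}]}}

```text
clock: 6.4
eef_pos: [0.5199, -0.1208, 0.1135]
tool_rot: [0.099, 0.92, -0.04, 0.377]
ft_force: [2.6, -0.9, 5.0]
grip_width: 0.0287
grasp_force: 60.4
```

```bash
python3 - <<'E'
from h import *
o=st(); print(o[0]['ft_torque'])
g=(.1414,.0085); t=o[0]['eef_pos']; print(grp(Cc(t)[0],44.8,.38))
for th,ph in ((.3,42),(.22,39),(.16,36)): arc(th,ph,-.071,o,g)
E
```

```text
t 6.4 tcp_case [-0.0688 -0.071   0.1135] phi 44.6 F_case [ 2.8 -0.3  5. ] q [-0.24  0.12 -0.94 -0.26  0.02 -0.02] w 0.0287 60.4195761680603
[-0.15975708 -0.87734177 -0.0088154 ]
(np.float64(0.1421959701054086), np.float64(0.006928128043117758))
0.3 42 d [ 0.182 -0.     0.089] w [-0.001  0.513 -0.   ]
0.22 39 d [ 0.392 -0.     0.191] w [-1.000e-03  1.113e+00 -0.000e+00]
0.16 36 d [ 0.546 -0.     0.278] w [-1.000e-03  1.713e+00 -0.000e+00]
```

{"op": "drive_tool", "data": {"rows": [{"dx": 0.09,"dy": 0,"dz": 0.045,"wx": 0,"wy": 0.25,"wz": 0,"hand": 20},{"dx": 0.18,"dy": 0,"dz": 0.09,"wx": 0,"wy": 0.5,"wz": 0,"hand": 20},{"dx": 0.29,"dy": 0,"dz": 0.14,"wx": 0,"wy": 0.8,"wz": 0,"hand": 20},{"dx": 0.39,"dy": 0,"dz": 0.19,"wx": 0,"wy": 1.1,"wz": 0,"hand": 20},{"dx": 0.47,"dy": 0,"dz": 0.235,"wx": 0,"wy": 1.4,"wz": 0,"hand": 20},{"dx": 0.55,"dy": 0,"dz": 0.28,"wx": 0,"wy": 1.7,"wz": 0,"hand": 20}]}}

```text
clock: 7.0
eef_pos: [0.5081, -0.1183, 0.0822]
tool_rot: [0.101, 0.946, -0.033, 0.305]
ft_force: [-2.4, -0.9, 5.1]
grip_width: 0.0284
grasp_force: 58.7
```

```bash
python3 - <<'E'
from h import *
o=st(); print(o[0]['ft_torque'])
t=Cc(o[0]['eef_pos'])[0]; print(grp(t,36.4,.16)); goto(t,np.radians(25),o)
E
```

```text
t 7.0 tcp_case [-0.0808 -0.071   0.0822] phi 35.8 F_case [-2.1 -1.4  5.1] q [-0.24  0.15 -0.85 -0.06  0.01 -0.02] w 0.0284 58.653064370155334
[-0.26726452 -0.13209126 -0.22056322]
(np.float64(0.14334608289501946), np.float64(0.0058599593274302735))
d [-0. -0.  0.] w [-4.000e-03  2.155e+00 -2.000e-03]
```

{"op": "drive_tool", "data": {"rows": [{"dx": 0,"dy": 0.05,"dz": 0,"wx": 0,"wy": 0,"wz": 0,"hand": 20},{"dx": 0,"dy": 0.1,"dz": 0,"wx": 0,"wy": 0,"wz": 0,"hand": 20},{"dx": 0.03,"dy": 0.1,"dz": 0.04,"wx": 0,"wy": 0.1,"wz": 0,"hand": 20},{"dx": 0.06,"dy": 0.1,"dz": 0.08,"wx": 0,"wy": 0.2,"wz": 0,"hand": 20},{"dx": 0.09,"dy": 0.1,"dz": 0.12,"wx": 0,"wy": 0.3,"wz": 0,"hand": 20}]}}

```text
clock: 7.5
eef_pos: [0.5073, -0.1129, 0.0732]
tool_rot: [0.102, 0.951, -0.031, 0.291]
ft_force: [-5.2, -1.6, 6.2]
grip_width: 0.0285
grasp_force: 58.9
```

```bash
python3 - <<'E'
from h import *
o=st()
E
```

```text
t 7.5 tcp_case [-0.0828 -0.0659  0.0732] phi 34.1 F_case [-4.8 -2.7  6.2] q [-0.22  0.17 -0.84 -0.03  0.   -0.01] w 0.0285 58.86274516582489
```

{"op": "drive_tool", "data": {"rows": [{"dx": 0.01,"dy": 0,"dz": 0.016,"wx": 0,"wy": 0,"wz": 0,"hand": 20},{"dx": 0.02,"dy": 0,"dz": 0.032,"wx": 0,"wy": 0,"wz": 0,"hand": 20}]}}

```text
clock: 7.7
eef_pos: [0.5071, -0.113, 0.071]
tool_rot: [0.102, 0.951, -0.031, 0.291]
ft_force: [-3.4, -1.6, 5.2]
grip_width: 0.0286
grasp_force: 58.8
```

```bash
python3 - <<'E'
from h import *
o=st()
E
```

```text
t 7.7 tcp_case [-0.083  -0.0661  0.071 ] phi 34.1 F_case [-3.  -2.3  5.2] q [-0.22  0.18 -0.84 -0.04  0.   -0.01] w 0.0286 58.849958181381226
```

{"op": "drive_tool", "data": {"rows": [{"dx": 0.01,"dy": 0,"dz": 0.016,"wx": 0,"wy": 0,"wz": 0,"hand": 20},{"dx": 0.02,"dy": 0,"dz": 0.032,"wx": 0,"wy": 0,"wz": 0,"hand": 20}]}}

```text
clock: 7.9
eef_pos: [0.5067, -0.1128, 0.0689]
tool_rot: [0.102, 0.951, -0.031, 0.291]
ft_force: [-4.7, 0.8, 5.8]
grip_width: 0.0284
grasp_force: 58.9
```

```bash
python3 - <<'E'
from h import *
o=st()
E
```

```text
t 7.9 tcp_case [-0.0834 -0.0659  0.0689] phi 34.0 F_case [-4.7 -0.2  5.8] q [-0.22  0.18 -0.84 -0.05  0.   -0.01] w 0.0284 58.93265426158905
```

{"op": "drive_tool", "data": {"rows": [{"dx": 0.01,"dy": 0,"dz": 0.016,"wx": 0,"wy": 0,"wz": 0,"hand": 20},{"dx": 0.02,"dy": 0,"dz": 0.032,"wx": 0,"wy": 0,"wz": 0,"hand": 20}]}}

```text
clock: 8.1
eef_pos: [0.5066, -0.1129, 0.0669]
tool_rot: [0.102, 0.951, -0.031, 0.291]
ft_force: [-6.0, -0.6, 5.0]
grip_width: 0.0285
grasp_force: 59.0
```

```bash
python3 - <<'E'
from h import *
o=st()
E
```

```text
t 8.1 tcp_case [-0.0835 -0.0661  0.0669] phi 34.0 F_case [-5.7 -1.8  5. ] q [-0.22  0.19 -0.85 -0.06  0.   -0.01] w 0.0285 59.04521048069
```

{"op": "drive_tool", "data": {"rows": [{"dx": 0.01,"dy": 0,"dz": 0.016,"wx": 0,"wy": 0,"wz": 0,"hand": 20},{"dx": 0.02,"dy": 0,"dz": 0.032,"wx": 0,"wy": 0,"wz": 0,"hand": 20}]}}

```text
clock: 8.3
eef_pos: [0.5064, -0.1127, 0.0647]
tool_rot: [0.102, 0.951, -0.031, 0.29]
ft_force: [-6.0, -0.3, 4.6]
grip_width: 0.0287
grasp_force: 59.1
```

```bash
python3 - <<'E'
from h import *
o=st()
E
```

```text
t 8.3 tcp_case [-0.0838 -0.0659  0.0647] phi 34.0 F_case [-5.8 -1.6  4.6] q [-0.22  0.19 -0.85 -0.06  0.   -0.01] w 0.0287 59.1488653421402
```

{"op": "drive_tool", "data": {"rows": [{"dx": 0.01,"dy": 0,"dz": 0.016,"wx": 0,"wy": 0,"wz": 0,"hand": 20},{"dx": 0.02,"dy": 0,"dz": 0.032,"wx": 0,"wy": 0,"wz": 0,"hand": 20}]}}

```text
clock: 8.5
eef_pos: [0.5063, -0.1128, 0.0628]
tool_rot: [0.102, 0.951, -0.031, 0.29]
ft_force: [-5.0, -0.0, 5.7]
grip_width: 0.029
grasp_force: 59.3
```

```bash
python3 - <<'E'
from h import *
o=st()
E
```

```text
t 8.5 tcp_case [-0.0838 -0.0661  0.0628] phi 33.9 F_case [-4.9 -1.1  5.7] q [-0.22  0.2  -0.85 -0.07  0.   -0.01] w 0.029 59.30459260940552
```

{"op": "drive_tool", "data": {"rows": [{"dx": 0.01,"dy": 0,"dz": 0.016,"wx": 0,"wy": 0,"wz": 0,"hand": 20},{"dx": 0.015,"dy": 0,"dz": 0.026,"wx": 0,"wy": 0,"wz": 0,"hand": 20}]}}

```text
clock: 8.7
eef_pos: [0.5062, -0.1128, 0.0611]
tool_rot: [0.102, 0.951, -0.031, 0.29]
ft_force: [-6.0, -0.3, 5.6]
grip_width: 0.0284
grasp_force: 59.2
```

```bash
python3 - <<'E'
from h import *
o=st()
E
```

```text
t 8.7 tcp_case [-0.0839 -0.066   0.0611] phi 33.9 F_case [-5.8 -1.6  5.6] q [-0.22  0.2  -0.85 -0.07  0.   -0.01] w 0.0284 59.17124927043915
```

{"op": "drive_tool", "data": {"rows": [{"dx": 0.007,"dy": 0,"dz": 0.011,"wx": 0,"wy": 0,"wz": 0,"hand": 20},{"dx": 0.01,"dy": 0,"dz": 0.016,"wx": 0,"wy": 0,"wz": 0,"hand": 20}]}}

```text
clock: 8.9
eef_pos: [0.506, -0.1125, 0.06]
tool_rot: [0.102, 0.951, -0.031, 0.29]
ft_force: [-6.3, -0.5, 4.6]
grip_width: 0.0285
grasp_force: 59.4
```

```bash
python3 - <<'E'
from h import *
o=st()
E
```

```text
t 8.9 tcp_case [-0.0841 -0.0658  0.06  ] phi 33.9 F_case [-6.1 -1.8  4.6] q [-0.22  0.2  -0.85 -0.08  0.   -0.01] w 0.0285 59.373244643211365
```

{"op": "drive_tool", "data": {"rows": [{"dx": 0.005,"dy": 0,"dz": 0.009,"wx": 0,"wy": 0,"wz": 0,"hand": 20},{"dx": 0.01,"dy": 0,"dz": 0.016,"wx": 0,"wy": 0,"wz": 0,"hand": 20}]}}

```text
clock: 9.1
eef_pos: [0.506, -0.1126, 0.059]
tool_rot: [0.102, 0.951, -0.031, 0.29]
ft_force: [-5.1, -0.9, 5.1]
grip_width: 0.0287
grasp_force: 59.4
```

```bash
python3 - <<'E'
from h import *
o=st()
E
```

```text
t 9.1 tcp_case [-0.0842 -0.0659  0.059 ] phi 33.9 F_case [-4.8 -1.9  5.1] q [-0.22  0.21 -0.86 -0.08  0.   -0.01] w 0.0287 59.42492365837097
```

{"op": "drive_tool", "data": {"rows": [{"dx": 0.005,"dy": 0,"dz": 0.009,"wx": 0,"wy": 0,"wz": 0,"hand": 20},{"dx": 0.01,"dy": 0,"dz": 0.016,"wx": 0,"wy": 0,"wz": 0,"hand": 20}]}}

```text
clock: 9.3
eef_pos: [0.5061, -0.1127, 0.0581]
tool_rot: [0.102, 0.951, -0.031, 0.29]
ft_force: [-7.2, -0.5, 4.0]
grip_width: 0.0288
grasp_force: 59.5
```

```bash
python3 - <<'E'
from h import *
o=st()
im=cv2.convertScaleAbs(snap('wrist')[:,:,::-1],alpha=1.4); cv2.imwrite('pics/w3.png',cv2.resize(im,None,fx=1.5,fy=1.5))
E
```

```text
t 9.3 tcp_case [-0.084  -0.066   0.0581] phi 33.9 F_case [-6.9 -2.   4. ] q [-0.22  0.21 -0.86 -0.08  0.   -0.01] w 0.0288 59.5478618144989
```

View pics/w3.png

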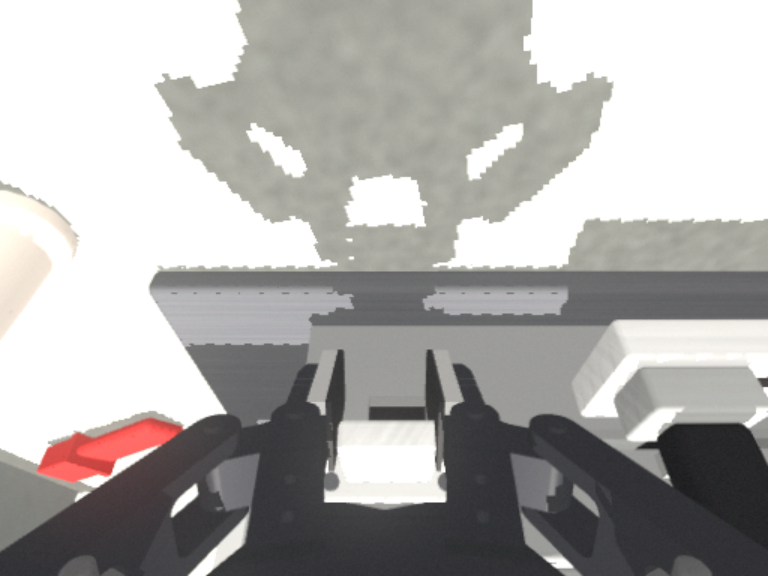

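The tab is held at (386,450), and the notch shows as a dark gap at (398,408), about 4.6 mm to +y of the tab, as the key offset predicted. There has been no resistance so far, so I'll keep going down until it seats.

{"op": "drive_tool", "data": {"rows": [{"dx": 0.005,"dy": 0,"dz": 0.009,"wx": 0,"wy": 0,"wz": 0,"hand": 20},{"dx": 0.01,"dy": 0,"dz": 0.016,"wx": 0,"wy": 0,"wz": 0,"hand": 20},{"dx": 0.01,"dy": 0,"dz": 0.016,"wx": 0,"wy": 0,"wz": 0,"hand": 20}]}}

```text
clock: 9.65
eef_pos: [0.506, -0.1127, 0.0571]
tool_rot: [0.102, 0.951, -0.031, 0.29]
ft_force: [-6.1, -0.4, 5.0]
grip_width: 0.0286
grasp_force: 59.5
```

```bash
python3 - <<'E'
from h import *
o=st()
E
```

```text
t 9.65 tcp_case [-0.0841 -0.066   0.0571] phi 33.9 F_case [-5.9 -1.7  5. ] q [-0.22  0.21 -0.86 -0.09  0.   -0.01] w 0.0286 59.46537494659424
```

{"op": "drive_tool", "data": {"rows": [{"dx": 0.005,"dy": 0,"dz": 0.009,"wx": 0,"wy": 0,"wz": 0,"hand": 20},{"dx": 0.01,"dy": 0,"dz": 0.016,"wx": 0,"wy": 0,"wz": 0,"hand": 20}]}}

```text
clock: 9.85
eef_pos: [0.5059, -0.1125, 0.0561]
tool_rot: [0.102, 0.951, -0.031, 0.29]
ft_force: [-6.1, -0.1, 4.8]
grip_width: 0.0287
grasp_force: 59.7
```

```bash
python3 - <<'E'
from h import *
o=st()
E
```

```text
t 9.85 tcp_case [-0.0842 -0.0658  0.0561] phi 33.9 F_case [-5.9 -1.3  4.8] q [-0.22  0.21 -0.86 -0.09  0.   -0.01] w 0.0287 59.71475064754486
```

{"op": "drive_tool", "data": {"rows": [{"dx": 0.005,"dy": 0,"dz": 0.009,"wx": 0,"wy": 0,"wz": 0,"hand": 20},{"dx": 0.01,"dy": 0,"dz": 0.016,"wx": 0,"wy": 0,"wz": 0,"hand": 20}]}}

```text
clock: 10.05
eef_pos: [0.5059, -0.1124, 0.0551]
tool_rot: [0.102, 0.951, -0.031, 0.289]
ft_force: [-7.1, 0.1, 5.2]
grip_width: 0.028
grasp_force: 59.7
```

```bash
python3 - <<'E'
from h import *
o=st()
im=snap('side'); 
t=im[130:230,255:335]; cv2.imwrite('pics/s4.png',cv2.resize((255*(t[:,:,::-1]/255.)**.6).astype('uint8'),None,fx=6,fy=6,interpolation=cv2.INTER_CUBIC))
C=cam('side')
for P in [(-.055,-.1,.096),(.055,-.1,.096),(-.055,-.1,.06),(-.055,.1,.096),(-.05,-.1,.06+.01)]: print(P,((proj(C,W(P))[0]-[255,130])*6).round())
E
```

```text
t 10.05 tcp_case [-0.0843 -0.0658  0.0551] phi 33.8 F_case [-7.  -1.4  5.2] q [-0.22  0.22 -0.86 -0.09  0.   -0.01] w 0.028 59.6651691198349
(-0.055, -0.1, 0.096) [207. 552.]
(0.055, -0.1, 0.096) [467. 539.]
(-0.055, -0.1, 0.06) [201. 604.]
(-0.055, 0.1, 0.096) [158. 214.]
(-0.05, -0.1, 0.06999999999999999) [214. 589.]
```

View pics/s4.png

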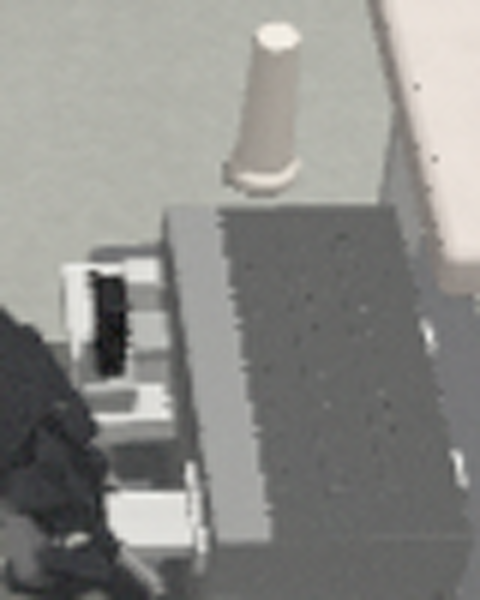

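In the side view the shell's front top corner is at (210,542), about 10 zoomed px above where it would be if closed. The shell is therefore still roughly 0.05–0.07 rad open, so I'll keep stepping down gently.

{"op": "drive_tool", "data": {"rows": [{"dx": 0.005,"dy": 0,"dz": 0.009,"wx": 0,"wy": 0,"wz": 0,"hand": 20},{"dx": 0.01,"dy": 0,"dz": 0.016,"wx": 0,"wy": 0,"wz": 0,"hand": 20}]}}

```text
clock: 10.3
eef_pos: [0.506, -0.1127, 0.0542]
tool_rot: [0.102, 0.951, -0.031, 0.29]
ft_force: [-6.1, -0.7, 5.3]
grip_width: 0.0284
grasp_force: 59.9
```

{"op": "drive_tool", "data": {"rows": [{"dx": 0.005,"dy": 0,"dz": 0.009,"wx": 0,"wy": 0,"wz": 0,"hand": 20},{"dx": 0.01,"dy": 0,"dz": 0.016,"wx": 0,"wy": 0,"wz": 0,"hand": 20}]}}

```text
clock: 10.5
eef_pos: [0.5059, -0.1127, 0.0532]
tool_rot: [0.102, 0.951, -0.031, 0.289]
ft_force: [-6.7, -1.1, 5.0]
grip_width: 0.0288
grasp_force: 59.8
```

{"op": "drive_tool", "data": {"rows": [{"dx": 0.005,"dy": 0,"dz": 0.009,"wx": 0,"wy": 0,"wz": 0,"hand": 20},{"dx": 0.01,"dy": 0,"dz": 0.016,"wx": 0,"wy": 0,"wz": 0,"hand": 20}]}}

```text
clock: 10.7
eef_pos: [0.5059, -0.1127, 0.0522]
tool_rot: [0.102, 0.951, -0.031, 0.289]
ft_force: [-6.1, -0.7, 5.0]
grip_width: 0.0284
grasp_force: 59.8
```

{"op": "drive_tool", "data": {"rows": [{"dx": 0.005,"dy": 0,"dz": 0.009,"wx": 0,"wy": 0,"wz": 0,"hand": 20},{"dx": 0.01,"dy": 0,"dz": 0.016,"wx": 0,"wy": 0,"wz": 0,"hand": 20}]}}

```text
clock: 10.9
eef_pos: [0.5058, -0.1124, 0.0511]
tool_rot: [0.102, 0.951, -0.031, 0.289]
ft_force: [-6.6, -0.1, 5.2]
grip_width: 0.0285
grasp_force: 60.1
```

{"op": "drive_tool", "data": {"rows": [{"dx": 0.005,"dy": 0,"dz": 0.009,"wx": 0,"wy": 0,"wz": 0,"hand": 20},{"dx": 0.01,"dy": 0,"dz": 0.016,"wx": 0,"wy": 0,"wz": 0,"hand": 20}]}}

```text
clock: 11.1
eef_pos: [0.5058, -0.1124, 0.0502]
tool_rot: [0.102, 0.951, -0.031, 0.289]
ft_force: [-6.8, 0.7, 6.1]
grip_width: 0.0284
grasp_force: 60.0
```

```bash
python3 - <<'E'
from h import *
st(); im=snap('side'); t=im[130:230,255:335]
n=cv2.resize((255*(t[:,:,::-1]/255.)**.6).astype('uint8'),None,fx=6,fy=6,interpolation=cv2.INTER_CUBIC); cv2.imwrite('pics/s5.png',n)
a=cv2.imread('pics/s4.png'); 
for (x0,x1,y0,y1) in ((200,290,500,590),(150,240,180,240),(400,470,500,590),(230,310,20,190)):
  f=lambda q:cv2.cvtColor(q[y0:y1,x0:x1],cv2.COLOR_BGR2GRAY).astype(np.float32)
  print(cv2.phaseCorrelate(f(a),f(n),cv2.createHanningWindow((x1-x0,y1-y0),cv2.CV_32F)))
E
```

```text
t 11.1 tcp_case [-0.0844 -0.0658  0.0502] phi 33.8 F_case [-6.8 -0.7  6.1] q [-0.22  0.23 -0.86 -0.11  0.   -0.01] w 0.0284 60.019690990448
((0.014312963706771598, 0.430304170076532), 0.18002089653486086)
((-0.20981744896841548, 4.902694216169447), 0.3953146111523664)
((-0.3714027585405546, -0.1316186214376316), 0.4655474717234388)
((-0.03811653082671995, -0.037312940338040335), 0.8670542828241984)
```

The shell is following: its far front corner moved down 4.9 zoomed px. Continuing.

{"op": "drive_tool", "data": {"rows": [{"dx": 0.005,"dy": 0,"dz": 0.009,"wx": 0,"wy": 0,"wz": 0,"hand": 20},{"dx": 0.01,"dy": 0,"dz": 0.016,"wx": 0,"wy": 0,"wz": 0,"hand": 20}]}}

```text
clock: 11.35
eef_pos: [0.506, -0.1127, 0.0494]
tool_rot: [0.102, 0.951, -0.031, 0.289]
ft_force: [-6.0, 0.0, 4.1]
grip_width: 0.0283
grasp_force: 60.3
```

{"op": "drive_tool", "data": {"rows": [{"dx": 0.005,"dy": 0,"dz": 0.009,"wx": 0,"wy": 0,"wz": 0,"hand": 20},{"dx": 0.01,"dy": 0,"dz": 0.016,"wx": 0,"wy": 0,"wz": 0,"hand": 20}]}}

```text
clock: 11.55
eef_pos: [0.5059, -0.1127, 0.0484]
tool_rot: [0.102, 0.951, -0.031, 0.289]
ft_force: [-5.1, -0.3, 5.5]
grip_width: 0.0287
grasp_force: 60.2
```

{"op": "drive_tool", "data": {"rows": [{"dx": 0.005,"dy": 0,"dz": 0.009,"wx": 0,"wy": 0,"wz": 0,"hand": 20},{"dx": 0.01,"dy": 0,"dz": 0.016,"wx": 0,"wy": 0,"wz": 0,"hand": 20}]}}

```text
clock: 11.75
eef_pos: [0.5059, -0.1127, 0.0474]
tool_rot: [0.102, 0.951, -0.031, 0.289]
ft_force: [-7.0, -1.0, 6.2]
grip_width: 0.0285
grasp_force: 60.2
```

{"op": "drive_tool", "data": {"rows": [{"dx": 0.005,"dy": 0,"dz": 0.009,"wx": 0,"wy": 0,"wz": 0,"hand": 20},{"dx": 0.01,"dy": 0,"dz": 0.016,"wx": 0,"wy": 0,"wz": 0,"hand": 20}]}}

```text
clock: 11.95
eef_pos: [0.506, -0.1124, 0.0465]
tool_rot: [0.102, 0.951, -0.031, 0.289]
ft_force: [-7.5, 0.8, 6.6]
grip_width: 0.0283
grasp_force: 60.6
```

{"op": "drive_tool", "data": {"rows": [{"dx": 0.005,"dy": 0,"dz": 0.009,"wx": 0,"wy": 0,"wz": 0,"hand": 20},{"dx": 0.01,"dy": 0,"dz": 0.016,"wx": 0,"wy": 0,"wz": 0,"hand": 20}]}}

```text
clock: 12.15
eef_pos: [0.506, -0.1125, 0.0456]
tool_rot: [0.102, 0.951, -0.031, 0.289]
ft_force: [-8.5, 0.1, 7.3]
grip_width: 0.0286
grasp_force: 60.6
```

{"op": "drive_tool", "data": {"rows": [{"dx": 0.005,"dy": 0,"dz": 0.009,"wx": 0,"wy": 0,"wz": 0,"hand": 20},{"dx": 0.01,"dy": 0,"dz": 0.016,"wx": 0,"wy": 0,"wz": 0,"hand": 20}]}}

```text
clock: 12.35
eef_pos: [0.5063, -0.1127, 0.0449]
tool_rot: [0.102, 0.951, -0.031, 0.29]
ft_force: [-7.9, -0.8, 7.4]
grip_width: 0.0289
grasp_force: 60.8
```

```bash
python3 - <<'E'
from h import *
st(); im=snap('side'); t=im[130:230,255:335]
n=cv2.resize((255*(t[:,:,::-1]/255.)**.6).astype('uint8'),None,fx=6,fy=6,interpolation=cv2.INTER_CUBIC); cv2.imwrite('pics/s6.png',n)
for b in ('s4','s5'):
 a=cv2.imread(f'pics/{b}.png')
 for (x0,x1,y0,y1) in ((200,290,500,590),(150,240,180,240),(400,470,500,590)):
  f=lambda q:cv2.cvtColor(q[y0:y1,x0:x1],cv2.COLOR_BGR2GRAY).astype(np.float32)
  print(b,cv2.phaseCorrelate(f(a),f(n),cv2.createHanningWindow((x1-x0,y1-y0),cv2.CV_32F)))
snap('wrist','w7.png')
im=cv2.imread('pics/w7.png'); cv2.imwrite('pics/c7.png',np.hstack([n[150:600,:400],cv2.resize(cv2.convertScaleAbs(im[225:375,190:323],alpha=1.4),None,fx=3,fy=3)]))
E
```

```text
t 12.35 tcp_case [-0.0839 -0.066   0.0449] phi 33.9 F_case [-7.5 -2.4  7.4] q [-0.22  0.24 -0.87 -0.13  0.   -0.01] w 0.0289 60.79156458377838
s4 ((0.45105428227421385, -0.1116960693537905), 0.20216234654556087)
s4 ((0.10270323761137945, 0.6722526995676681), 0.2130810041780825)
s4 ((-0.3376102512777308, 0.04389865176974439), 0.44465242153332557)
s5 ((0.05924184488130635, 5.90179756143651), 0.4901120318895505)
s5 ((-0.09469680471664077, 0.13550750092693775), 0.5949619028303358)
s5 ((0.06111931860630193, 0.11720071422833911), 0.38592817695052534)
```

View pics/c7.png

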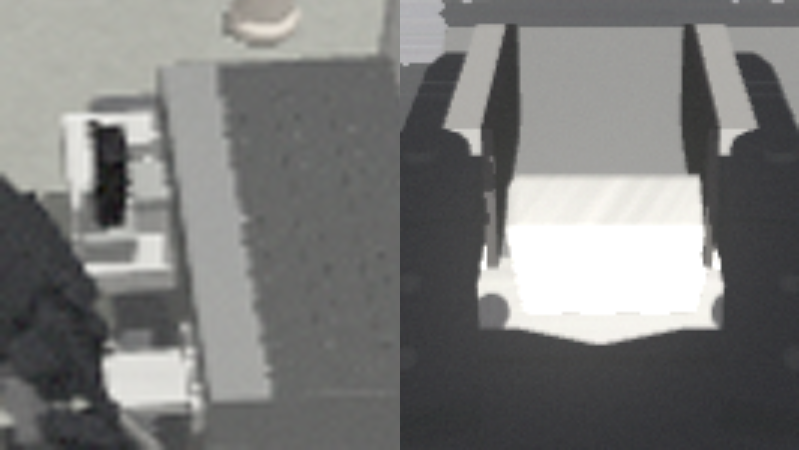

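The shell's front corners are now at (207,552) and (158,217), where the closed model puts them. The shell is in the notch and about home, so I'll seat it with a few more newtons.

{"op": "drive_tool", "data": {"rows": [{"dx": 0.005,"dy": 0,"dz": 0.009,"wx": 0,"wy": 0,"wz": 0,"hand": 20},{"dx": 0.01,"dy": 0,"dz": 0.016,"wx": 0,"wy": 0,"wz": 0,"hand": 20}]}}

```text
clock: 12.65
eef_pos: [0.5063, -0.1128, 0.0441]
tool_rot: [0.102, 0.951, -0.031, 0.29]
ft_force: [-8.9, 0.5, 8.6]
grip_width: 0.0286
grasp_force: 60.8
```

{"op": "drive_tool", "data": {"rows": [{"dx": 0.005,"dy": 0,"dz": 0.009,"wx": 0,"wy": 0,"wz": 0,"hand": 20},{"dx": 0.01,"dy": 0,"dz": 0.016,"wx": 0,"wy": 0,"wz": 0,"hand": 20}]}}

```text
clock: 12.85
eef_pos: [0.5064, -0.1128, 0.0432]
tool_rot: [0.102, 0.951, -0.031, 0.29]
ft_force: [-8.5, -0.2, 9.4]
grip_width: 0.0285
grasp_force: 60.8
```

{"op": "drive_tool", "data": {"rows": [{"dx": -0.01,"dy": 0,"dz": -0.01,"wx": 0,"wy": 0,"wz": 0,"hand": 50},{"dx": -0.01,"dy": 0,"dz": -0.01,"wx": 0,"wy": 0,"wz": 0,"hand": 50},{"dx": -0.01,"dy": 0,"dz": -0.01,"wx": 0,"wy": 0,"wz": 0,"hand": 50},{"dx": -0.02,"dy": 0,"dz": -0.5,"wx": 0,"wy": 0,"wz": 0,"hand": 50},{"dx": -0.02,"dy": 0,"dz": -1,"wx": 0,"wy": 0,"wz": 0,"hand": 40},{"dx": -0.02,"dy": 0,"dz": -1.7,"wx": 0,"wy": 0,"wz": 0,"hand": 0},{"dx": -0.02,"dy": 0,"dz": -1.7,"wx": 0,"wy": 0,"wz": 0,"hand": 0}]}}

```text
clock: 13.55
eef_pos: [0.4631, -0.1031, 0.1182]
tool_rot: [0.102, 0.95, -0.031, 0.294]
ft_force: [1.0, 0.9, 0.0]
grip_width: 0.0123
grasp_force: 0.0
```

```bash
python3 - <<'E'
from h import *
o=st(); phi=np.radians(15); z=np.array([np.sin(phi),0,-np.cos(phi)])
goto(np.array([-.081,-.066,.072+.025])-z*.011,phi,o)
C=cam('wrist'); im=cv2.convertScaleAbs(snap('wrist')[:,:,::-1],alpha=1.4)
for th,c in ((0,(0,255,0)),(.08,(0,0,255))):
  for P in [tabp(th,-.066+y,r,.012) for y in (-.015,.015) for r in (.11,.15)]+[tabp(th,y,.11,.036) for y in (-.1,.1)]+[tabp(th,y,.11,.0) for y in (-.1,.1)]: cv2.circle(im,tuple(proj(C,W(P))[0].astype(int).tolist()),2,c,-1)
cv2.imwrite('pics/w8.png',cv2.resize(im,None,fx=1.5,fy=1.5))
E
```

```text
t 13.55 tcp_case [-0.1281 -0.0657  0.1182] phi 34.4 F_case [0.8 1.1 0. ] q [-0.22 -0.02 -0.88  0.11  0.01 -0.01] w 0.0123 0.0
d [-0.612 -0.007  0.674] w [5.000e-03 3.873e+00 2.000e-03]
```

View pics/w8.png

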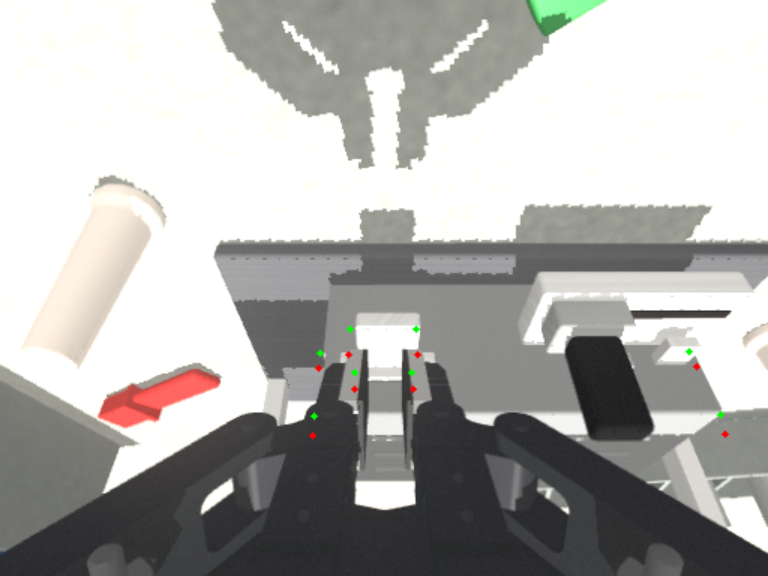

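The shell looks closed: the tab end at row 320, the ear at (675,350) and the shell corner all match the θ=0 model. The latch post is at (605,390), still open. I'll confirm with a light downward push on the tab.

{"op": "drive_tool", "data": {"rows": [{"dx": -0.3,"dy": 0.02,"dz": 0.3,"wx": 0,"wy": 1.7,"wz": 0,"hand": 0},{"dx": -0.61,"dy": 0.02,"dz": 0.67,"wx": 0,"wy": 3.87,"wz": 0,"hand": 0},{"dx": -0.61,"dy": 0.02,"dz": 0.67,"wx": 0,"wy": 3.87,"wz": 0,"hand": 0},{"dx": -0.61,"dy": 0.02,"dz": 0.67,"wx": 0,"wy": 3.87,"wz": 0,"hand": 0},{"dx": -0.61,"dy": 0.02,"dz": 0.67,"wx": 0,"wy": 3.87,"wz": 0,"hand": 0}]}}

```text
clock: 14.1
eef_pos: [0.505, -0.1112, 0.102]
tool_rot: [0.106, 0.986, -0.013, 0.126]
ft_force: [-0.3, 0.1, -0.1]
grip_width: -0.0002
grasp_force: 0.0
```

```bash
python3 - <<'E'
from h import *
o=st(); phi=np.radians(15); z=np.array([np.sin(phi),0,-np.cos(phi)])
goto(np.array([-.081,-.066,.075])-z*.011,phi,o)
E
```

```text
t 14.1 tcp_case [-0.0854 -0.0647  0.102 ] phi 14.6 F_case [-0.3  0.  -0.1] q [-0.22  0.22 -0.46  0.64  0.   -0.  ] w -0.0002 0.0
d [ 0.053 -0.025  0.325] w [ 0.004 -0.09   0.001]
```

{"op": "drive_tool", "data": {"rows": [{"dx": 0.03,"dy": 0,"dz": 0.18,"wx": 0,"wy": 0,"wz": 0,"hand": 0},{"dx": 0.06,"dy": 0,"dz": 0.3,"wx": 0,"wy": 0,"wz": 0,"hand": 0},{"dx": 0.06,"dy": 0,"dz": 0.34,"wx": 0,"wy": 0,"wz": 0,"hand": 0}]}}

```text
clock: 14.4
eef_pos: [0.5053, -0.1113, 0.0854]
tool_rot: [0.106, 0.986, -0.013, 0.126]
ft_force: [0.2, 0.8, -0.1]
grip_width: 0.0
grasp_force: 0.0
```

{"op": "drive_tool", "data": {"rows": [{"dx": 0.005,"dy": 0,"dz": 0.019,"wx": 0,"wy": 0,"wz": 0,"hand": 0},{"dx": 0.01,"dy": 0,"dz": 0.038,"wx": 0,"wy": 0,"wz": 0,"hand": 0}]}}

```text
clock: 14.6
eef_pos: [0.5073, -0.1118, 0.0851]
tool_rot: [0.106, 0.986, -0.014, 0.128]
ft_force: [-0.9, 0.1, 0.6]
grip_width: 0.0001
grasp_force: 0.0
```

{"op": "drive_tool", "data": {"rows": [{"dx": 0.005,"dy": 0,"dz": 0.019,"wx": 0,"wy": 0,"wz": 0,"hand": 0},{"dx": 0.01,"dy": 0,"dz": 0.038,"wx": 0,"wy": 0,"wz": 0,"hand": 0}]}}

```text
clock: 14.8
eef_pos: [0.5076, -0.1119, 0.0833]
tool_rot: [0.106, 0.986, -0.014, 0.128]
ft_force: [0.2, -0.1, -0.4]
grip_width: -0.0
grasp_force: 0.0
```

{"op": "drive_tool", "data": {"rows": [{"dx": 0.005,"dy": 0,"dz": 0.019,"wx": 0,"wy": 0,"wz": 0,"hand": 0},{"dx": 0.01,"dy": 0,"dz": 0.038,"wx": 0,"wy": 0,"wz": 0,"hand": 0}]}}

```text
clock: 15.0
eef_pos: [0.5076, -0.1119, 0.0813]
tool_rot: [0.106, 0.986, -0.014, 0.128]
ft_force: [-1.5, 0.6, 2.9]
grip_width: -0.0001
grasp_force: 1.3
```

{"op": "drive_tool", "data": {"rows": [{"dx": 0.005,"dy": 0,"dz": 0.019,"wx": 0,"wy": 0,"wz": 0,"hand": 0},{"dx": 0.01,"dy": 0,"dz": 0.038,"wx": 0,"wy": 0,"wz": 0,"hand": 0}]}}

```text
clock: 15.2
eef_pos: [0.5076, -0.112, 0.0795]
tool_rot: [0.106, 0.986, -0.014, 0.128]
ft_force: [-2.7, -0.2, 6.1]
grip_width: -0.0001
grasp_force: 2.6
```

```bash
python3 - <<'E'
from h import *
o=st()
E
```

```text
t 15.2 tcp_case [-0.0827 -0.065   0.0795] phi 14.7 F_case [-2.6 -0.7  6.1] q [-0.22  0.26 -0.48  0.57  0.   -0.  ] w -0.0001 2.575550777837634
```

{"op": "drive_tool", "data": {"rows": [{"dx": 0.005,"dy": 0,"dz": 0.019,"wx": 0,"wy": 0,"wz": 0,"hand": 0},{"dx": 0.005,"dy": 0,"dz": 0.019,"wx": 0,"wy": 0,"wz": 0,"hand": 0}]}}

```text
clock: 15.4
eef_pos: [0.5076, -0.112, 0.0785]
tool_rot: [0.106, 0.986, -0.014, 0.128]
ft_force: [-2.0, -0.2, 5.7]
grip_width: -0.0002
grasp_force: 3.0
```

{"op": "drive_tool", "data": {"rows": [{"dx": 0.005,"dy": 0,"dz": 0.019,"wx": 0,"wy": 0,"wz": 0,"hand": 0},{"dx": 0.005,"dy": 0,"dz": 0.019,"wx": 0,"wy": 0,"wz": 0,"hand": 0}]}}

```text
clock: 15.6
eef_pos: [0.5076, -0.1121, 0.0776]
tool_rot: [0.106, 0.986, -0.014, 0.128]
ft_force: [-2.1, -1.3, 6.6]
grip_width: -0.0
grasp_force: 3.4
```

{"op": "drive_tool", "data": {"rows": [{"dx": 0.005,"dy": 0,"dz": 0.019,"wx": 0,"wy": 0,"wz": 0,"hand": 0},{"dx": 0.01,"dy": 0,"dz": 0.038,"wx": 0,"wy": 0,"wz": 0,"hand": 0}]}}

```text
clock: 15.8
eef_pos: [0.5076, -0.1122, 0.0758]
tool_rot: [0.106, 0.986, -0.014, 0.128]
ft_force: [-3.0, -0.8, 8.6]
grip_width: -0.0
grasp_force: 4.3
```

{"op": "drive_tool", "data": {"rows": [{"dx": 0.005,"dy": 0,"dz": 0.019,"wx": 0,"wy": 0,"wz": 0,"hand": 0},{"dx": 0.01,"dy": 0,"dz": 0.038,"wx": 0,"wy": 0,"wz": 0,"hand": 0}]}}

```text
clock: 16.0
eef_pos: [0.5076, -0.1123, 0.0741]
tool_rot: [0.106, 0.986, -0.014, 0.128]
ft_force: [-4.9, -0.2, 10.4]
grip_width: -0.0001
grasp_force: 5.2
```

```bash
python3 - <<'E'
from h import *
st(); im=snap('side'); t=im[130:230,255:335]
n=cv2.resize((255*(t[:,:,::-1]/255.)**.6).astype('uint8'),None,fx=6,fy=6,interpolation=cv2.INTER_CUBIC); cv2.imwrite('pics/s9.png',n)
for b in ('s4','s5','s6'):
 a=cv2.imread(f'pics/{b}.png')
 for (x0,x1,y0,y1) in ((215,275,515,580),(160,215,190,230),(230,390,190,225)):
  tm=a[y0:y1,x0:x1]; s=n[y0-14:y1+14,x0-8:x1+8]; r=cv2.matchTemplate(s,tm,cv2.TM_CCOEFF_NORMED); _,v,_,l=cv2.minMaxLoc(r); print(b,l[0]-8,l[1]-14,round(v,3))
g=cv2.cvtColor(n,cv2.COLOR_BGR2GRAY).astype(float)
for c in (230,250): print('near edge row',c,np.argmin(np.diff(g[500:600,c]))+500)
for c in (180,200,260,320): print('far edge row',c,np.argmin(np.diff(g[180:240,c]))+180)
E
```

```text
t 16.0 tcp_case [-0.0826 -0.0652  0.0741] phi 14.8 F_case [-4.8 -1.3 10.4] q [-0.22  0.26 -0.49  0.56  0.   -0.  ] w -0.0001 5.221192043954943
s4 -6 10 0.982
s4 -6 13 0.959
s4 -1 3 0.96
s5 -3 5 0.989
s5 -4 5 0.928
s5 0 1 0.98
s6 -3 2 0.99
s6 0 7 0.789
s6 0 1 0.991
near edge row 230 549
near edge row 250 550
far edge row 180 217
far edge row 200 217
far edge row 260 185
far edge row 320 208
```

Contact came at tip z≈0.071, which is the tab's top height when closed. The force then rose to 10 N with no further shell drop, so the shell is home. Next is the latch.

```bash
python3 - <<'E'
from h import *
o=st(); phi=np.radians(15); z=np.array([np.sin(phi),0,-np.cos(phi)]); T=np.array([-.085,.031,.103])+z*.008
c=Cc(o[0]['eef_pos'])[0]
goto([c[0],c[1],.19],phi,o); goto(T-z*.085,phi,o); goto(T,phi,o)
E
```

```text
t 16.05 tcp_case [-0.0826 -0.0652  0.074 ] phi 14.8 F_case [-4.  -2.2 11. ] q [-0.22  0.26 -0.49  0.56  0.   -0.  ] w 0.0003 5.23742061754092
d [-5.920e-01 -1.000e-03 -2.243e+00] w [-0.009 -0.044 -0.004]
d [-0.095  1.923 -2.114] w [-0.009 -0.044 -0.004]
d [-0.102  1.924 -0.414] w [-0.009 -0.044 -0.004]
```

{"op": "drive_tool", "data": {"rows": [{"dx": -0.25,"dy": 0,"dz": -1,"wx": 0,"wy": 0,"wz": 0,"hand": 0},{"dx": -0.6,"dy": 0,"dz": -2.24,"wx": 0,"wy": 0,"wz": 0,"hand": 20},{"dx": -0.6,"dy": 0,"dz": -2.24,"wx": 0,"wy": 0,"wz": 0,"hand": 85},{"dx": -0.1,"dy": 1.92,"dz": -2.1,"wx": 0,"wy": 0,"wz": 0,"hand": 85},{"dx": -0.1,"dy": 1.92,"dz": -2.1,"wx": 0,"wy": 0,"wz": 0,"hand": 85},{"dx": -0.1,"dy": 1.92,"dz": -2.1,"wx": 0,"wy": 0,"wz": 0,"hand": 85},{"dx": -0.1,"dy": 1.92,"dz": -2.1,"wx": 0,"wy": 0,"wz": 0,"hand": 85},{"dx": -0.1,"dy": 1.92,"dz": -2.1,"wx": 0,"wy": 0,"wz": 0,"hand": 85}]}}

```text
clock: 16.85
eef_pos: [0.5064, -0.0138, 0.1758]
tool_rot: [0.106, 0.986, -0.014, 0.127]
ft_force: [-0.1, 0.4, 0.1]
grip_width: 0.0854
grasp_force: 0.0
```

```bash
python3 - <<'E'
from h import *
o=st(); C=cam('wrist'); snap('wrist','w10.png')
print([(round(r['score'],2),np.round(r['extent'],1).tolist()) for r in bot.look_for('wrist','latch_grip')[:2]])
for z in (.118,.095): print(proj(C,W((-.085,.03,z))),proj(C,W((-.085,.036,z))))
phi=np.radians(15); z=np.array([np.sin(phi),0,-np.cos(phi)]); T=np.array([-.085,.031,.103])+z*.008; goto(T,phi,o)
snap('side')
for t in ('shell','latch_grip'): print(t,[(round(r['score'],2),np.round(r['extent'],1).tolist()) for r in bot.look_for('side',t)[:2]])
E
```

```text
t 16.85 tcp_case [-0.1047  0.0308  0.1758] phi 14.7 F_case [-0.2  0.4  0.1] q [ 0.    0.12 -0.36  0.84 -0.05  0.21] w 0.0854 0.0
[(0.84, [261.2, 198.9, 49.0, 63.3])]
[[255.09238661 221.70326907]] [[263.74348295 221.69695457]]
[[255.17029957 203.50005877]] [[263.07050658 203.49476485]]
d [-0.012  0.005  1.669] w [-0.002 -0.062 -0.002]
shell [(0.64, [302.4, 196.9, 65.5, 64.0])]
latch_grip [(0.79, [274.7, 186.7, 17.4, 20.5])]
```

{"op": "drive_tool", "data": {"rows": [{"dx": -0.01,"dy": 0.06,"dz": 0.6,"wx": 0,"wy": 0,"wz": 0,"hand": 85},{"dx": -0.01,"dy": 0.06,"dz": 1.2,"wx": 0,"wy": 0,"wz": 0,"hand": 85},{"dx": -0.01,"dy": 0.06,"dz": 1.67,"wx": 0,"wy": 0,"wz": 0,"hand": 60},{"dx": -0.01,"dy": 0.06,"dz": 1.67,"wx": 0,"wy": 0,"wz": 0,"hand": 40},{"dx": -0.01,"dy": 0.06,"dz": 1.67,"wx": 0,"wy": 0,"wz": 0,"hand": 15},{"dx": -0.01,"dy": 0.06,"dz": 1.67,"wx": 0,"wy": 0,"wz": 0,"hand": 15},{"dx": -0.01,"dy": 0.06,"dz": 1.67,"wx": 0,"wy": 0,"wz": 0,"hand": 15},{"dx": -0.01,"dy": 0.06,"dz": 1.67,"wx": 0,"wy": 0,"wz": 0,"hand": 15}]}}

```text
clock: 17.9
eef_pos: [0.529, -0.0156, 0.0972]
tool_rot: [0.106, 0.986, -0.014, 0.129]
ft_force: [-2.3, -2.0, 6.2]
grip_width: 0.023
grasp_force: 59.2
```

```bash
python3 - <<'E'
from h import *
st()
E
```

```text
t 17.9 tcp_case [-0.0821  0.0338  0.0972] phi 14.9 F_case [-1.8 -2.4  6.2] q [ 0.    0.25 -0.43  0.63 -0.06  0.21] w 0.023 59.241052865982056
```

{"op": "drive_tool", "data": {"rows": [{"dx": 0,"dy": 0.06,"dz": 0,"wx": 0,"wy": 0,"wz": 0,"hand": 15},{"dx": 0,"dy": 0.12,"dz": 0,"wx": 0,"wy": 0,"wz": 0,"hand": 15},{"dx": 0,"dy": 0.18,"dz": 0,"wx": 0,"wy": 0,"wz": 0,"hand": 15},{"dx": 0,"dy": 0.24,"dz": 0,"wx": 0,"wy": 0,"wz": 0,"hand": 15}]}}

```text
clock: 18.3
eef_pos: [0.5316, -0.0037, 0.0972]
tool_rot: [0.106, 0.986, -0.014, 0.129]
ft_force: [-3.2, -3.0, 5.0]
grip_width: 0.0228
grasp_force: 59.4
```

{"op": "drive_tool", "data": {"rows": [{"dx": 0,"dy": 0.06,"dz": 0,"wx": 0,"wy": 0,"wz": 0,"hand": 15},{"dx": 0,"dy": 0.12,"dz": 0,"wx": 0,"wy": 0,"wz": 0,"hand": 15},{"dx": 0,"dy": 0.18,"dz": 0,"wx": 0,"wy": 0,"wz": 0,"hand": 15}]}}

```text
clock: 18.6
eef_pos: [0.5335, 0.0051, 0.0972]
tool_rot: [0.106, 0.986, -0.014, 0.129]
ft_force: [-3.0, -2.1, 7.3]
grip_width: 0.0231
grasp_force: 59.4
```

{"op": "drive_tool", "data": {"rows": [{"dx": 0,"dy": 0.06,"dz": 0,"wx": 0,"wy": 0,"wz": 0,"hand": 15},{"dx": 0,"dy": 0.12,"dz": 0,"wx": 0,"wy": 0,"wz": 0,"hand": 15},{"dx": 0,"dy": 0.18,"dz": 0,"wx": 0,"wy": 0,"wz": 0,"hand": 15}]}}

```text
clock: 18.9
eef_pos: [0.5354, 0.0139, 0.0972]
tool_rot: [0.106, 0.986, -0.014, 0.129]
ft_force: [-3.0, -2.9, 6.6]
grip_width: 0.0228
grasp_force: 59.4
```

```bash
python3 - <<'E'
from h import *
st()
E
```

```text
t 18.9 tcp_case [-0.0822  0.064   0.0972] phi 14.9 F_case [-2.3 -3.4  6.6] q [ 0.06  0.26 -0.42  0.64 -0.07  0.27] w 0.0228 59.415748715400696
```

{"op": "drive_tool", "data": {"rows": [{"dx": 0,"dy": 0.06,"dz": 0,"wx": 0,"wy": 0,"wz": 0,"hand": 15},{"dx": 0,"dy": 0.12,"dz": 0,"wx": 0,"wy": 0,"wz": 0,"hand": 15}]}}

```text
clock: 19.1
eef_pos: [0.5367, 0.0198, 0.0972]
tool_rot: [0.106, 0.986, -0.014, 0.129]
ft_force: [-2.5, -3.1, 5.7]
grip_width: 0.0236
grasp_force: 59.4
```

{"op": "drive_tool", "data": {"rows": [{"dx": 0,"dy": 0.03,"dz": 0,"wx": 0,"wy": 0,"wz": 0,"hand": 15},{"dx": 0,"dy": 0.04,"dz": 0,"wx": 0,"wy": 0,"wz": 0,"hand": 15}]}}

```text
clock: 19.3
eef_pos: [0.5371, 0.0219, 0.0972]
tool_rot: [0.106, 0.986, -0.014, 0.129]
ft_force: [-2.7, -2.8, 7.3]
grip_width: 0.0226
grasp_force: 59.6
```

{"op": "drive_tool", "data": {"rows": [{"dx": 0,"dy": 0.03,"dz": 0,"wx": 0,"wy": 0,"wz": 0,"hand": 15},{"dx": 0,"dy": 0.04,"dz": 0,"wx": 0,"wy": 0,"wz": 0,"hand": 15}]}}

```text
clock: 19.5
eef_pos: [0.5373, 0.0228, 0.0972]
tool_rot: [0.106, 0.986, -0.015, 0.129]
ft_force: [-3.1, -6.2, 7.7]
grip_width: 0.0232
grasp_force: 59.7
```

```bash
python3 - <<'E'
from h import *
st()
E
```

```text
t 19.5 tcp_case [-0.0822  0.0731  0.0972] phi 14.9 F_case [-1.8 -6.7  7.7] q [ 0.08  0.27 -0.41  0.65 -0.08  0.29] w 0.0232 59.696146845817566
```

{"op": "drive_tool", "data": {"rows": [{"dx": 0,"dy": 0.03,"dz": 0,"wx": 0,"wy": 0,"wz": 0,"hand": 15},{"dx": 0,"dy": 0.03,"dz": 0,"wx": 0,"wy": 0,"wz": 0,"hand": 15}]}}

```text
clock: 19.7
eef_pos: [0.5374, 0.023, 0.0972]
tool_rot: [0.107, 0.986, -0.016, 0.129]
ft_force: [-3.8, -9.6, 8.0]
grip_width: 0.0229
grasp_force: 59.8
```

```bash
python3 - <<'E'
from h import *
st()
E
```

```text
t 19.7 tcp_case [-0.0822  0.0732  0.0972] phi 14.9 F_case [ -1.7 -10.2   8. ] q [ 0.09  0.27 -0.41  0.65 -0.08  0.29] w 0.0229 59.831321239471436
```

Latch is at its end stop. Release and retreat.

{"op": "drive_tool", "data": {"rows": [{"dx": 0,"dy": -0.02,"dz": 0,"wx": 0,"wy": 0,"wz": 0,"hand": 60},{"dx": 0,"dy": -0.02,"dz": 0,"wx": 0,"wy": 0,"wz": 0,"hand": 60},{"dx": 0,"dy": -0.02,"dz": 0,"wx": 0,"wy": 0,"wz": 0,"hand": 60},{"dx": 0,"dy": -0.02,"dz": 0,"wx": 0,"wy": 0,"wz": 0,"hand": 60},{"dx": 0,"dy": -0.02,"dz": -1,"wx": 0,"wy": 0,"wz": 0,"hand": 60},{"dx": 0,"dy": -0.02,"dz": -2,"wx": 0,"wy": 0,"wz": 0,"hand": 60},{"dx": 0,"dy": -0.02,"dz": -2.5,"wx": 0,"wy": 0,"wz": 0,"hand": 60},{"dx": 0,"dy": -0.02,"dz": -2.5,"wx": 0,"wy": 0,"wz": 0,"hand": 60},{"dx": 0,"dy": -0.02,"dz": -2.5,"wx": 0,"wy": 0,"wz": 0,"hand": 60}]}}

```text
clock: 20.6
eef_pos: [0.506, 0.0316, 0.2167]
tool_rot: [0.105, 0.986, -0.013, 0.128]
ft_force: [-0.4, 0.2, -1.3]
grip_width: 0.0598
grasp_force: 0.0
```

```bash
python3 - <<'E'
from h import *
st(); C=cam('wrist'); snap('wrist','w11.png')
print([(round(r['score'],2),np.round(r['extent'],1).tolist()) for r in bot.look_for('wrist','latch_grip')[:2]])
for l in (.036,.042): print(l,proj(C,W((-.085,.03+l,.118))),proj(C,W((-.085,.03+l,.09))))
im=snap('side'); t=im[130:230,255:335]
n=cv2.resize((255*(t[:,:,::-1]/255.)**.6).astype('uint8'),None,fx=6,fy=6,interpolation=cv2.INTER_CUBIC); a=cv2.imread('pics/s9.png')
for (x0,x1,y0,y1) in ((215,275,515,580),(160,215,190,230),(230,390,190,225)):
  tm=a[y0:y1,x0:x1]; s=n[y0-14:y1+14,x0-8:x1+8]; r=cv2.matchTemplate(s,tm,cv2.TM_CCOEFF_NORMED); _,v,_,l=cv2.minMaxLoc(r); print(l[0]-8,l[1]-14,round(v,3))
E
```

```text
t 20.6 tcp_case [-0.1147  0.075   0.2167] phi 14.8 F_case [-0.4  0.1 -1.3] q [ 0.11  0.09 -0.28  0.95 -0.08  0.31] w 0.0598 0.0
[(0.73, [257.8, 183.9, 41.8, 53.0])]
0.036 [[245.19352403 201.53493097]] [[246.11823469 184.74834429]]
0.042 [[252.43888926 201.53136493]] [[252.72340513 184.74555895]]
3 -2 0.987
3 -8 0.779
0 -1 0.991
```

The latch is fully across. As a last check I'll press lightly on the tab again to make sure the shell is still home.

```bash
python3 - <<'E'
from h import *
o=st(); phi=np.radians(14.7)
goto([-.110,-.065,.19],phi,o); goto([-.0827,-.065,.086],phi,o)
E
```

```text
t 20.75 tcp_case [-0.1158  0.0744  0.2144] phi 14.5 F_case [ 0.1 -1.  -0.6] q [ 0.11  0.09 -0.28  0.96 -0.08  0.31] w 0.0601 0.0
d [ 0.012 -2.787  0.504] w [-0.009 -0.036  0.003]
d [ 0.005 -2.785  2.654] w [-0.009 -0.036  0.003]
```

{"op": "drive_tool", "data": {"rows": [{"dx": 0,"dy": -1,"dz": 0,"wx": 0,"wy": 0,"wz": 0,"hand": 0},{"dx": 0,"dy": -2,"dz": 0,"wx": 0,"wy": 0,"wz": 0,"hand": 0},{"dx": 0,"dy": -2.78,"dz": 0.5,"wx": 0,"wy": 0,"wz": 0,"hand": 0},{"dx": 0,"dy": -2.78,"dz": 0.5,"wx": 0,"wy": 0,"wz": 0,"hand": 0},{"dx": 0,"dy": -2.78,"dz": 1.3,"wx": 0,"wy": 0,"wz": 0,"hand": 0},{"dx": 0,"dy": -2.78,"dz": 2,"wx": 0,"wy": 0,"wz": 0,"hand": 0},{"dx": 0,"dy": -2.78,"dz": 2.4,"wx": 0,"wy": 0,"wz": 0,"hand": 0},{"dx": 0,"dy": -2.78,"dz": 2.6,"wx": 0,"wy": 0,"wz": 0,"hand": 0},{"dx": 0,"dy": -2.78,"dz": 2.6,"wx": 0,"wy": 0,"wz": 0,"hand": 0}]}}

```text
clock: 21.65
eef_pos: [0.5074, -0.1108, 0.0884]
tool_rot: [0.105, 0.986, -0.013, 0.125]
ft_force: [1.0, -0.1, 0.0]
grip_width: 0.0001
grasp_force: 0.0
```

{"op": "drive_tool", "data": {"rows": [{"dx": 0.01,"dy": 0,"dz": 0.038,"wx": 0,"wy": 0,"wz": 0,"hand": 0},{"dx": 0.02,"dy": 0,"dz": 0.076,"wx": 0,"wy": 0,"wz": 0,"hand": 0}]}}

```text
clock: 21.85
eef_pos: [0.5096, -0.1115, 0.0879]
tool_rot: [0.105, 0.986, -0.014, 0.128]
ft_force: [0.2, 0.5, 0.1]
grip_width: -0.0002
grasp_force: 0.0
```

{"op": "drive_tool", "data": {"rows": [{"dx": 0.01,"dy": 0,"dz": 0.038,"wx": 0,"wy": 0,"wz": 0,"hand": 0},{"dx": 0.01,"dy": 0,"dz": 0.038,"wx": 0,"wy": 0,"wz": 0,"hand": 0}]}}

```text
clock: 22.05
eef_pos: [0.5088, -0.1115, 0.0852]
tool_rot: [0.105, 0.986, -0.014, 0.128]
ft_force: [0.0, -1.0, 0.4]
grip_width: 0.0
grasp_force: 0.0
```

{"op": "drive_tool", "data": {"rows": [{"dx": 0.01,"dy": 0,"dz": 0.038,"wx": 0,"wy": 0,"wz": 0,"hand": 0},{"dx": 0.01,"dy": 0,"dz": 0.038,"wx": 0,"wy": 0,"wz": 0,"hand": 0}]}}

```text
clock: 22.25
eef_pos: [0.5088, -0.1116, 0.0829]
tool_rot: [0.106, 0.986, -0.014, 0.128]
ft_force: [-0.7, -0.3, 0.7]
grip_width: 0.0003
grasp_force: 0.3
```

Contact is at the same height as before, so the shell hasn't moved. Retreat and hand in.

{"op": "drive_tool", "data": {"rows": [{"dx": 0,"dy": 0,"dz": -1,"wx": 0,"wy": 0,"wz": 0,"hand": 0},{"dx": 0,"dy": 0,"dz": -2,"wx": 0,"wy": 0,"wz": 0,"hand": 0},{"dx": 0,"dy": 0,"dz": -2,"wx": 0,"wy": 0,"wz": 0,"hand": 0},{"dx": 0,"dy": 0,"dz": -2,"wx": 0,"wy": 0,"wz": 0,"hand": 0}]}}

```text
clock: 22.65
eef_pos: [0.4848, -0.1064, 0.1813]
tool_rot: [0.106, 0.986, -0.014, 0.129]
ft_force: [0.2, 0.9, -0.1]
grip_width: 0.0001
grasp_force: 0.0
```

```bash
python3 - <<'E'
from h import *
st(); print(bot.job_done())
E
```

```text
t 22.65 tcp_case [-0.1062 -0.0644  0.1813] phi 15.0 F_case [ 0.   1.  -0.1] q [-0.22  0.09 -0.38  0.84  0.   -0.  ] w 0.0001 0.0
the job is handed in; nothing more can be done
None
```

The job is handed in at 22.65 s: by my measurements the shell is home with its key in the notch, the latch is at its end stop and the arm is clear; the hand-in call returned no verdict.

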